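# Crank the can clamp shut

### The arm

A 7-joint arm with a two-finger parallel gripper is mounted at the origin on a cart in front of the work surface, level with it; the furniture and walls round the work are solid. World frame = base frame: x ahead of the robot, y to its left, z up, the work surface at z = 0. Lengths are in m, angles in rad, forces in N, time in s.
With the tool pointing down it reaches from about 0.4 to 0.85 m from the base axis. Payload 4.5 kg.
Tool frame: the origin (TCP) lies at the very end of the fingers, on their centre line; the grasp point (between the pads) lies 19 mm behind it; z points along the fingers, y is the direction in which the jaws open and shut (so a half turn about z gives the same grasp; the last joint's range is limited). The gripper opens to 88 mm and grips with 3 to 60 N. Pads are 18 mm wide; open, the fingers measure 123 mm over their backs; the gripper's body (75 mm by 187 mm) begins 45 mm behind the grasp point.
Start: joints at [-1.164, 0.689, -0.195, 1.565, 0.157, 0.902, -0.215], TCP at [0.228, 0.582, 0.239] pointing down, gripper open.
Joint ranges: [-3.01, 3.01], [-0.46, 2.08], [-1.47, 1.51], [0.13, 2.56], [-1, 4.14], [0.04, 2.09], [-2.66, 2.66]. Speed limits (rad/s): [2.57, 2.57, 3.14, 3.14, 3.14, 3.14, 3.14].

### API

Orientations are given as a unit quaternion [x, y, z, w].
In Python, from plant import telemetry, imaging, r gives the robot as it stands.
- The arm moves only by the shell command python3 -m creep 'ROWS' [FORCE]. ROWS is JSON, a list of rows, each a list of 5 numbers: the closure in counts, from 0 (fully open) to 255 (shut), then the shift along the tool's x, y, z in m, then the turn about the tool's z in degrees. In form: [[fingers, x, y, z, yaw], ...]. A call has 1 to 10 rows; each row is the pose to reach, as a shift and turn from the pose commanded when the call began, along the tool's axes at that moment; what a row does not reach only later rows make up. A row lasts 1/8 s, in which the tool goes at most 62.5 mm and 10.7 degrees, less where a joint would pass 70% of its speed; a pose out of reach is approached as far as the arm can. A call with a gripper value outside its range is refused whole. The fingers move at their own pace and stop on an object; FORCE is the grip in N (left out, the last holds). Time passes only in rows, so rows that repeat a pose let the fingers close. It gives the time, the measured TCP pose, the force and the opening at its end, in the units of the state.
- telemetry.get_state(): the state, without advancing time (a new reading comes with each control period).
- imaging.snapshot(name): name is "side" or "top"; returns a dict with "image" (420x560x3 uint8, blue, green, red), "camera_matrix" (3x3 intrinsics, pixels), "distortion" ([k1, k2, p1, p2, k3] as OpenCV has them; the pictures are not rectified), "R" (3x3) and "t" (3): a world point X has camera coordinates R X + t. Camera axes: x right, y down, z forward; pixel columns grow to the right and rows downward; lengths in m; the calibration is good to about 2 mm. A picture is of the moment at which its call begins. There is no depth.
- r.finish_job(): hands the job in, once; it reports no verdict.
Trained networks look in a picture, given as the dict that the camera call returned (one of the last four; its "shot" number tells which), for a name from the list of things; names that differ only in an ending like _2 or _b are one class to them, and where a whole thing is asked for, a point or a joint stands for the part that bears it (a point fixed in the world has none). Each returns a list of dicts, best first, with "score" (0 to 1); they miss things now and then, are a little off and sometimes report something else, mostly with a low value. They report only what shows in the picture. A call takes as long as a camera call.
- imaging.boxes_of(picture, target): "rect" ([left, top, right, bottom] in pixels, round what is visible of it).
- imaging.trace(picture, target): "pixels" (420x560 bool, what is visible of it) and "rect" ([left, top, right, bottom] in pixels, round what is visible of it).
- imaging.place_of(picture, target): "location" ([row, column] in pixels: a listed point, or the origin of a listed thing).
The state is a dict: "clock": time; "q": joint angles; "qd": joint speeds; "joint_torque": joint torques, N m; "tool_pos": TCP position; "eef_rot": TCP orientation; "contact_force": force on the tool from outside, world axes, zero at the start; "moment": the same for the moment, N m; "opening": opening from 0.0 (shut) to 1.0 (fully open).
Only numpy, scipy, OpenCV 4.12 (cv2) and the standard library are available. Lean on these libraries where they do the work, as an engineer would, in place of code of your own. Each camera call takes 0.05 s, during which the arm holds its last target.

### The job

Stand the lone nut can upright on the can clamp between its jaw and its V stop and let it go. Then take hold of the loose sleeve on the crank and, without letting go of it on the way, wind the crank clockwise (seen from above) until you feel the jaw grip the can firmly against the stop; do not crush the can. Then let go, leaving the can clamped upright and the things lying about undisturbed.

Things in the scene. Friction and masses are not known exactly. Their poses are not given: they have to be found in the camera images.
- can: the lone closed can of nuts, 70 mm diameter, 45 mm high, about 145 g, standing upright by itself on the table on the far side of the label dispenser, right of the clamp. Origin: centre of its underside, z up. Grasp round its body.
- clamp: can clamp bolted to the table, base plate 90 x 310 x 12 mm. Origin at table height under the base. Local x runs across the clamp, local y along it from the crank end to the V stop end, z up. Gear housing 70 x 100 mm, 67 mm high, centred at local y = -95 mm; from it a ram carries the jaw towards +y. Can and jaw stay on the line x = 0. Tall can stacks stand beyond its stop end.
- load_spot (a point): point on the clamp's base top (12 mm above the table) at clamp-local x = 0, y = 73 mm. A can set down with its underside centred here is clear of the open jaw and of the stop by 10 mm or more; the closing jaw pushes it on into the stop. Fingers have free room on both local x sides of the can.
- stop_slot (a point): mid of the slots of the steel V stop, on the base top at clamp-local y = 132 mm. The stop (32 mm high above the base, V open towards the jaw) is set by hand along the slots and this setting is not measured: a can fully home in the V has its axis at clamp-local x = 0, y = 88 to 104 mm.
- jaw: rubber-faced jaw pad, 50 mm wide, 28 mm high. Origin: centre of the face that meets the can, 36 mm above the table; axes as the clamp's. Crank at 0: face at clamp-local y = -5 mm; each radian moves it 8 mm to the stop. Sprung on its ram, 12 N per mm. Firm: 20 to 60 N on the can (aim at 38 N), i.e. 0.2 to 0.6 rad of crank past hard contact with can and stop; over 60 N crushes it.
- crank_axis (a point): point on the upright crank axis at the height of mid sleeve, 112 mm above the table, fixed to the clamp at local x = 0, y = -95 mm. The sleeve's axis circles it at 50 mm radius.
- sleeve: black grip sleeve on the crank: upright cylinder 26 mm diameter, 52 mm high, spinning freely on the crank's pin, so the hand need not turn. Origin: its centre, 112 mm above the table; 50 mm from the crank axis. A steel cap, 18 mm diameter, ends 31 mm above the origin; the crank arm lies below, its top 26 mm under the origin.
- crank (a joint): crank angle, rad; grows clockwise seen from above, closing the jaw. At 0 the sleeve lies to clamp-local -x of the axis. Starts at 0 to 1.2; clamping takes 1 to 1.6 turns. Running free it takes about 7 N at the sleeve (4 N when paused); each 10 N of clamping adds 1.6 N (38 N: 6 N more than free). Friction holds it when let go (up to 45 N of clamping; more springs back to that).
- tally_counter: bystander: round steel tally counter, 52 x 45 x 17 mm, lying beyond the clamp, near the tall can stacks; origin centre of underside.
- seal_pad: bystander: small block of paper seal strips, 25 x 42 x 11 mm, lying near the clamp on the robot's side; origin centre of underside.
- tape_roll: bystander: roll of tape lying flat, 82 mm diameter, 24 mm high, behind the can's place; origin centre of underside.

How it is judged:
On the way, in this order (a step that is already met when the one before it is completed fails the run):
1. the can stands upright on the clamp between jaw and stop, let go (x of can in the frame of clamp between -0.015 and 0.015 m and y of can in the frame of clamp between 0.04 and 0.106 m and z of can in the frame of clamp below 0.015 m and angle between can's own z axis and vertical below 0.1 rad and contact force between the fingers and can below 0.1 N), for 0.2 s.
2. the crank is being wound by its held sleeve (value of joint crank above 3.5 rad and contact force between the fingers and sleeve above 0.5 N), for 0.1 s.
3. the jaw grips the can with at least 20 N (contact force between jaw and can above 20 N), for 0.2 s.
At the end, for the whole second after the job is handed in: The can stands upright (within 0.08 rad) on the clamp, seated in the V stop (axis within 6 mm of the clamp's centre line), at rest and gripped by the jaw with 18 to 60 N; the sleeve is released (contact force between jaw and can between 18 and 60 N and x of can in the frame of clamp between -0.006 and 0.006 m and y of can in the frame of clamp between 0.082 and 0.11 m and angle between can's own z axis and vertical below 0.08 rad and linear speed of can below 0.01 m/s and contact force between the fingers and sleeve below 0.1 N); the robot touches nothing.
It fails at once if the can is crushed: jaw force on it over 60 N (contact force between jaw and can above 60 N).
It fails at once if the sleeve is let go (or the crank moved otherwise) on the way: crank past 1.8 rad, can not yet gripped with 15 N, fingers not on the sleeve (value of joint crank above 1.8 rad and contact force between jaw and can below 15 N and contact force between the fingers and sleeve below 0.2 N).
It fails at once if a bystander is pushed more than 20 mm (distance of any of tally_counter, seal_pad, tape_roll from where it was at the start of the episode above 0.02 m).
It also fails if it takes over 72 s, if anything falls off the work surface, if the arm or the gripper's body presses on something with over 40 N, if the wrist force passes 120 N, or if a joint passes its speed limit or range.

## Working session

There is one attempt and no reset: what is moved stays moved. The work goes in short steps, Python scripts to look and compute and a shell command to move; the robot and the scene stay as the last step left them, time stands still between calls to the robot, and variables do not carry over. Pictures are saved under pics/ and viewed, and the job is handed in when it is done.

```bash
ls; mkdir -p pics; python3 - <<'E'
from plant import telemetry, imaging, r
import cv2
print(telemetry.get_state())
for n in ("side","top"):
    p=imaging.snapshot(n); cv2.imwrite(f"pics/{n}0.png",p["image"])
    print(n,p["shot"],p["camera_matrix"],p["distortion"],p["R"],p["t"])
    for t in ["can","clamp","load_spot","stop_slot","jaw","crank_axis","sleeve","tally_counter","seal_pad","tape_roll"]:
        try: print(t,[(x["location"],round(x["score"],2)) for x in imaging.place_of(p,t)][:3])
        except Exception as e: print(t,e)
E
```

```text
pics
{'clock': 0.0, 'q': array([-1.1642575 ,  0.68998861, -0.19454135,  1.56634662,  0.15729546,
        0.9025292 , -0.21508273]), 'qd': array([ 1.38690799e-03, -2.03870762e-04, -8.68373644e-04, -8.65480459e-04,
        2.92740950e-04,  7.98946131e-04, -2.87119363e-05]), 'joint_torque': array([-6.59283069e-04, -5.27554786e+01, -1.26711063e+00, -1.53429866e+01,
       -5.26050688e-02,  6.48930567e-03,  1.95938105e-04]), 'tool_pos': array([0.22740266, 0.58146786, 0.23790717]), 'eef_rot': array([ 1.85233215e-01,  9.82694141e-01, -9.32146270e-04, -1.14848829e-04]), 'contact_force': array([ 0.4829787 , -0.60560367, -0.04866874]), 'moment': array([-0.04208541, -0.02308797, -0.00245959]), 'opening': 0.9934529167401013}
side 1 [[516.17688562   0.         278.35998765]
 [  0.         516.17688562 211.63205867]
 [  0.           0.           1.        ]] [0.02505999 0.         0.         0.         0.        ] [[ 0.92534441 -0.37865114 -0.0190009 ]
 [-0.20843429 -0.46622673 -0.85976031]
 [ 0.31669049  0.79953484 -0.51034418]] [-0.42315776  0.23450091  0.81194478]
can [([297.1, 354.6], 0.58)]
c
[... 151 characters left out ...]
223.4, 353.3], 0.82)]
top 2 [[481.18915532   0.         285.69591759]
 [  0.         481.18915532 200.14580913]
 [  0.           0.           1.        ]] [0.00249604 0.         0.         0.         0.        ] [[ 0.00677152 -0.99990326 -0.01214963]
 [-0.99867149 -0.00614152 -0.0511619 ]
 [ 0.05108234  0.01247993 -0.99861647]] [0.15770628 0.50330079 1.01333996]
can [([168.1, 399.5], 0.65)]
clamp [([236.1, 245.7], 0.86)]
load_spot [([254.0, 214.3], 0.95)]
stop_slot [([260.8, 190.0], 0.76)]
jaw [([239.1, 246.7], 0.54)]
crank_axis [([216.4, 280.9], 0.85)]
sleeve []
tally_counter [([189.0, 216.8], 0.77)]
seal_pad [([277.6, 282.3], 0.62)]
tape_roll [([119.7, 301.4], 0.85), ([278.8, 282.1], 0.6)]
```

View pics/side0.png

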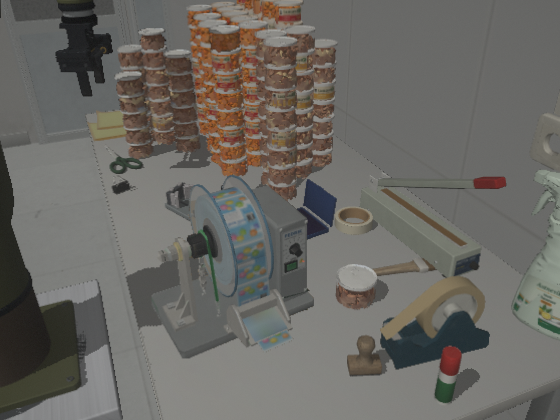

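View pics/top0.png

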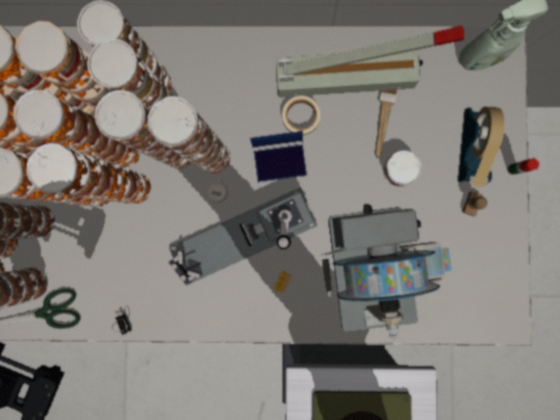

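```bash
cat > h.py <<'E'
from plant import telemetry, imaging, r
import cv2, numpy as np
def ray(p,row,col):
    u=cv2.undistortPoints(np.array([[[col,row]]],float),np.array(p["camera_matrix"]),np.array(p["distortion"]))[0,0]
    R=np.array(p["R"]);t=np.array(p["t"])
    return -R.T@t, R.T@np.array([u[0],u[1],1])
def atz(p,row,col,z):
    c,d=ray(p,row,col); return c+d*(z-c[2])/d[2]
def proj(p,X):
    return cv2.projectPoints(np.array(X,float).reshape(-1,1,3),cv2.Rodrigues(np.array(p["R"]))[0],np.array(p["t"],float),np.array(p["camera_matrix"]),np.array(p["distortion"]))[0].reshape(-1,2)
E
python3 - <<'E'
from h import *
p=imaging.snapshot("top")
def pl(t,z):
    for x in imaging.place_of(p,t)[:2]: print(t,round(x["score"],2),np.round(x["location"]),np.round(atz(p,*x["location"],z),4))
pl("can",0);pl("clamp",0);pl("load_spot",.012);pl("stop_slot",.012);pl("jaw",.036);pl("crank_axis",.112);pl("sleeve",.112);pl("tally_counter",0);pl("seal_pad",0);pl("tape_roll",0)
for t in ["can","clamp","sleeve"]:
    for m in imaging.trace(p,t)[:1]:
        ys,xs=np.nonzero(m["pixels"]);print(t,m["score"],m["rect"],ys.mean(),xs.mean(),atz(p,ys.mean(),xs.mean(),.045))
print(proj(p,[[0,0,0]]))
im=p["image"][150:310,140:340]; cv2.imwrite("pics/c1.png",cv2.resize(im,None,fx=4,fy=3.75,interpolation=cv2.INTER_CUBIC)[:600])
im=p["image"][100:240,330:510]; cv2.imwrite("pics/c2.png",cv2.resize(im,None,fx=4,fy=4,interpolation=cv2.INTER_CUBIC)[:600])
E
```

```text
can 0.59 [170. 400.] [ 0.5702 -0.0856  0.    ]
clamp 0.64 [233. 246.] [0.4323 0.2474 0.    ]
load_spot 0.64 [250. 214.] [0.3957 0.3141 0.012 ]
stop_slot 0.76 [259. 187.] [0.3758 0.37   0.012 ]
stop_slot 0.46 [241. 246.] [0.4147 0.2461 0.012 ]
jaw 0.67 [239. 245.] [0.4192 0.2455 0.036 ]
crank_axis 0.76 [218. 281.] [0.4631 0.1685 0.112 ]
sleeve 0.63 [245. 284.] [0.4117 0.1618 0.112 ]
tally_counter 0.89 [190. 217.] [0.5245 0.3095 0.    ]
seal_pad 0.7 [278. 281.] [0.3365 0.1696 0.    ]
tape_roll 0.63 [118. 300.] [0.6837 0.1307 0.    ]
tape_roll 0.61 [251. 213.] [0.3918 0.3164 0.    ]
can 0.6 [381.2, 149.7, 420.4, 185.8] 168.7458777885548 402.0872938894277 [ 0.56725178 -0.07997664  0.045     ]
clamp 0.58 [170.1, 188.5, 315.1, 279.1] 234.32751091703057 246.56943231441048 [0.42952848 0.24086035 0.045     ]
sleeve 0.44 [273.7, 235.8, 287.9, 249.7] 240.97590361445782 283.7951807228916 [0.41639677 0.16391234 0.045     ]
[[360.63410905 439.30211937]]
```

View pics/c1.png

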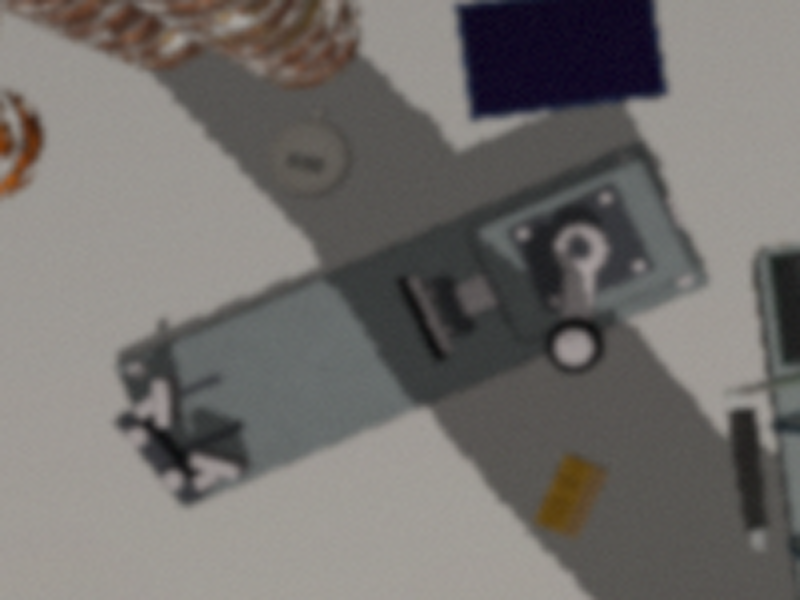

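View pics/c2.png

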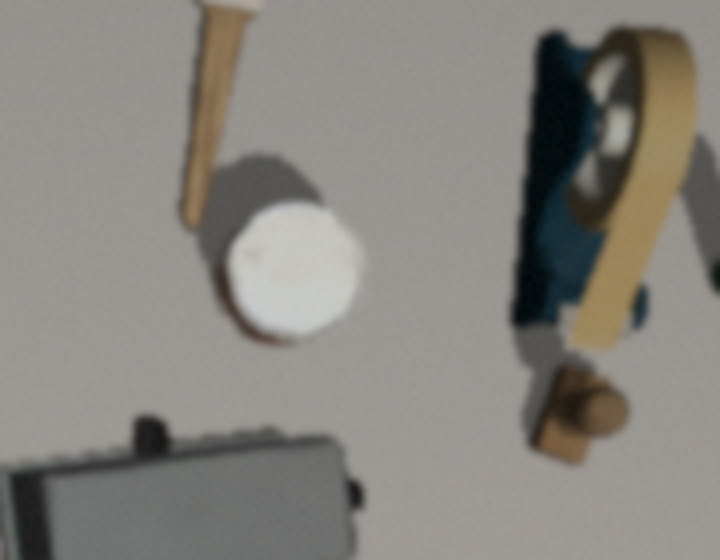

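```bash
python3 - <<'E'
from h import *
from scipy.optimize import least_squares
p=imaging.snapshot("top"); s=imaging.snapshot("side")
cor=np.array([[170,244.7],[186.25,284.7],[316.25,224.7],[300,190]])
loc=np.array([[.045,.155],[-.045,.155],[-.045,-.155],[.045,-.155]])
def T(v,X):
    c,s_=np.cos(v[2]),np.sin(v[2]); X=np.atleast_2d(X); return np.c_[v[0]+c*X[:,0]-s_*X[:,1],v[1]+s_*X[:,0]+c*X[:,1],X[:,2]]
L=np.c_[loc,np.full(4,.010)]
f=least_squares(lambda v:(proj(p,T(v,L))-cor).ravel(),[.43,.247,.4]);v=f.x
print(v,np.round(f.fun,1))
print("load",T(v,[[0,.073,.012]]),"axis",T(v,[[0,-.095,.112]]),"housingtop")
cap=atz(p,242.7,283.6,.143);print("sleeve cap",cap)
ax=T(v,[[0,-.095,.112]])[0]; d=cap-ax; print("rad",np.hypot(*d[:2]))
c,s_=np.cos(v[2]),np.sin(v[2]); dl=np.array([c*d[0]+s_*d[1],-s_*d[0]+c*d[1]]);print(dl, "crank",np.arctan2(dl[1],-dl[0]))
print("can",atz(p,167,403.75,.045))
for t in["can","jaw","tape_roll","load_spot"]:
  for m in imaging.place_of(s,t)[:2]: print(t,m, )
can=atz(p,167,403.75,.045)
for im,q,n in((p,p,"pt"),(s,s,"ps")):
    I=q["image"].copy()
    def dr(X,col):
        pts=proj(q,X).round().astype(int)
        for a in pts: cv2.circle(I,tuple(int(k) for k in a),1,col,-1)
    a=np.linspace(0,6.28,40)
    for z in(0,.045): dr(np.c_[can[0]+.035*np.cos(a),can[1]+.035*np.sin(a),a*0+z],(0,255,0))
    dr(T(v,np.c_[.05*np.cos(a),-.095+.05*np.sin(a),a*0+.143]),(0,0,255))
    dr(T(v,np.c_[.035*np.cos(a),.073+.035*np.sin(a),a*0+.012]),(255,0,0))
    dr(T(v,np.c_[loc[[0,1,2,3]],np.full(4,.012)]),(0,255,255))
    dr(T(v,[[.035,-.145,.067],[-.035,-.145,.067],[.035,-.045,.067],[-.035,-.045,.067],[0,-.095,.112]]),(255,0,255))
    cv2.imwrite(f"pics/{n}.png",cv2.resize(I[100:340,120:480] if n=="ps" else I[140:300,150:430],None,fx=2.2,fy=2.2,interpolation=cv2.INTER_CUBIC))
E
```

```text
[0.42537443 0.2512757  0.42185715] [-1.6  1.2 -1.3  0.   1.9  1.2  1.  -2.5]
load [[0.39548418 0.3178758  0.012     ]] axis [[0.4642727  0.16460435 0.112     ]] housingtop
sleeve cap [0.4164928  0.16269815 0.143     ]
rad 0.04781791268588845
[-0.04437155  0.01782466] crank 0.3819829443941272
can [ 0.57090189 -0.08342846  0.045     ]
can {'location': [294.9, 350.6], 'score': 0.67}
tape_roll {'location': [221.6, 354.0], 'score': 0.81}
tape_roll {'location': [199.2, 183.9], 'score': 0.53}
```

View pics/pt.png

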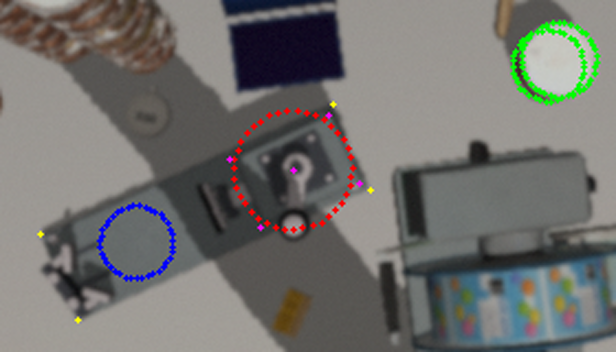

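View pics/ps.png

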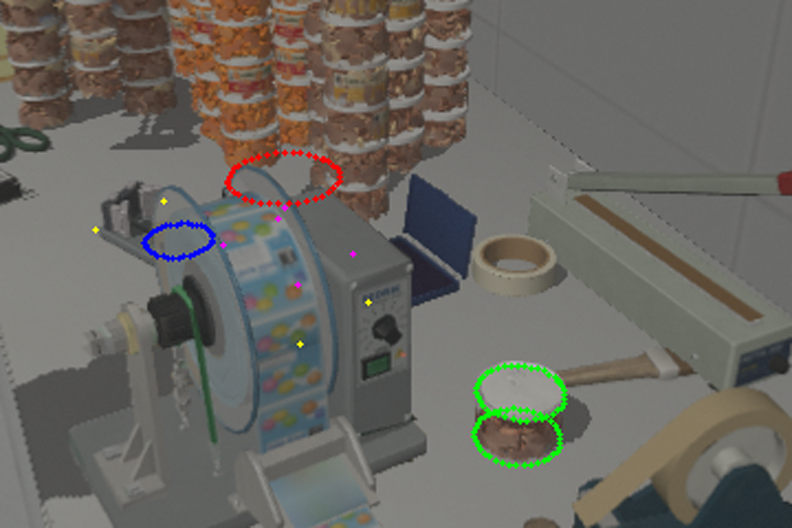

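```bash
cat >> h.py <<'E'
def T(v,X):
    c,s_=np.cos(v[2]),np.sin(v[2]); X=np.atleast_2d(X); return np.c_[v[0]+c*X[:,0]-s_*X[:,1],v[1]+s_*X[:,0]+c*X[:,1],X[:,2]]
E
python3 - <<'E'
from h import *
from scipy.optimize import minimize
p=imaging.snapshot("top")
g=cv2.GaussianBlur(cv2.cvtColor(p["image"],cv2.COLOR_BGR2LAB),(0,0),0.8).astype(np.float32)
# edges: long edges & ends. difference outside-inside +-3mm at z .012, outside at same height
def pts(d):
    y=np.linspace(.00,.145,40); x=np.linspace(-.04,.04,25); y2=np.linspace(-.15,-.05,30)
    z=.012
    e=[np.c_[np.full(40,.045+d),y,np.full(40,z)],np.c_[np.full(40,-.045-d),y,np.full(40,z)],
       np.c_[np.full(30,.045+d),y2,np.full(30,z)],
       np.c_[x,np.full(25,-.155-d),np.full(25,z)],np.c_[x,np.full(25,.155+d),np.full(25,z)]]
    return e
def samp(v,d):
    return [cv2.remap(g,proj(p,T(v,e)).astype(np.float32).reshape(-1,1,2),None,cv2.INTER_LINEAR).reshape(-1,3) for e in pts(d)]
def cost(v,full=False):
    o,i=samp(v,.003),samp(v,-.003)
    c=[np.abs(a-b).sum(1).clip(0,40).mean() for a,b in zip(o,i)]
    return c if full else -sum(c)
best=None
for dx in np.arange(-6,6.1,3):
  for dy in np.arange(-9,9.1,3):
    for da in(-.05,-.02,0.02):
      f=minimize(cost,[.4254+dx/1e3,.2513+dy/1e3,.4219+da],method="Nelder-Mead",options=dict(initial_simplex=np.array([[.4254+dx/1e3,.2513+dy/1e3,.4219+da]]*4)+np.vstack([np.zeros(3),np.diag([.003,.003,.02])])))
      if best is None or f.fun<best.fun: best=f
v=best.x;print(v,best.fun,cost(v,True),cost([.4254,.2513,.4219],True))
np.save("v.npy",v)
I=cv2.resize(p["image"],None,fx=5,fy=5,interpolation=cv2.INTER_CUBIC)
def poly(X,c): 
    q=((proj(p,T(v,X))+.5)*5).astype(int); cv2.polylines(I,[q.reshape(-1,1,2)],True,c,1)
poly([[.045,.155,.012],[-.045,.155,.012],[-.045,-.155,.012],[.045,-.155,.012]],(0,255,255))
poly([[.035,-.145,.067],[-.035,-.145,.067],[-.035,-.045,.067],[.035,-.045,.067]],(255,0,255))
poly([[-.025,-.005,.05],[.025,-.005,.05],[.025,-.004,.05]],(0,255,0))
poly([[0,.16,.012],[0,-.16,.012]],(0,255,0))
a=np.linspace(0,6.28,40)
poly(np.c_[.05*np.cos(a),-.095+.05*np.sin(a),a*0+.143],(0,0,255))
cv2.imwrite("pics/fit.png",I[870:1450,820:1610])
cap=atz(p,242.7,283.6,.143); ax=T(v,[[0,-.095,.112]])[0]; d=cap-ax
c,s_=np.cos(v[2]),np.sin(v[2]); dl=np.array([c*d[0]+s_*d[1],-s_*d[0]+c*d[1]]);print(np.hypot(*dl),dl,np.arctan2(dl[1],-dl[0]))
print(T(v,[[0,.073,.012]]),ax)
E
```

```text
[0.42650548 0.25353799 0.42228109] -160.37742614746094 [np.float32(30.605322), np.float32(30.631908), np.float32(24.920345), np.float32(39.869686), np.float32(34.350155)] [np.float32(16.052588), np.float32(37.48816), np.float32(20.301172), np.float32(39.197033), np.float32(32.570744)]
0.04912627581212295 [-0.04636314  0.01624348] 0.3369895868617134
[[0.396587  0.3201254 0.012    ]] [0.46544049 0.16688312 0.112     ]
```

View pics/fit.png

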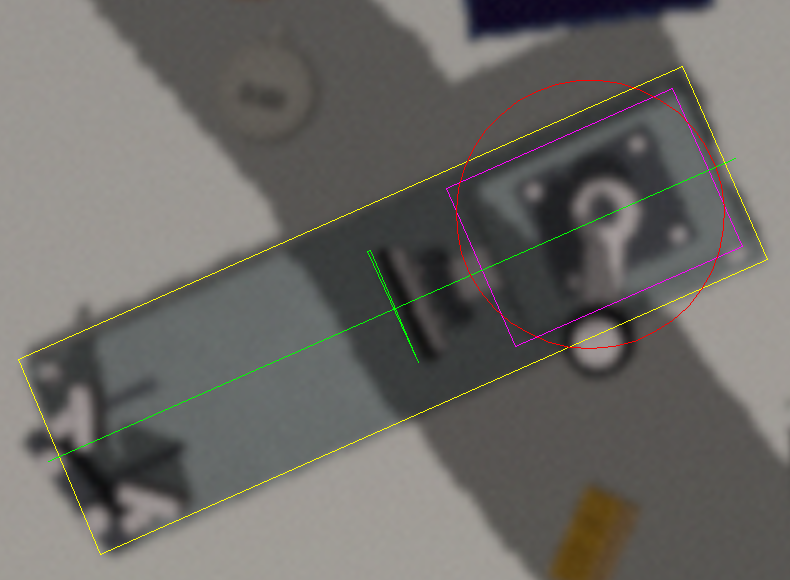

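```bash
python3 - <<'E'
from h import *
p=imaging.snapshot("top")
acc=p["image"].astype(float)
for i in range(3): acc+=imaging.snapshot("top")["image"]
I=(acc/4/255)**.6*255
c=I[175:265,235:335].astype(np.uint8); cv2.imwrite("pics/z1.png",cv2.resize(c,None,fx=7,fy=6.6,interpolation=cv2.INTER_CUBIC)) 
c=I[225:300,155:255].astype(np.uint8); cv2.imwrite("pics/z2.png",cv2.resize(c,None,fx=8,fy=8,interpolation=cv2.INTER_CUBIC)) 
E
```

```text
(no output)
```

View pics/z1.png

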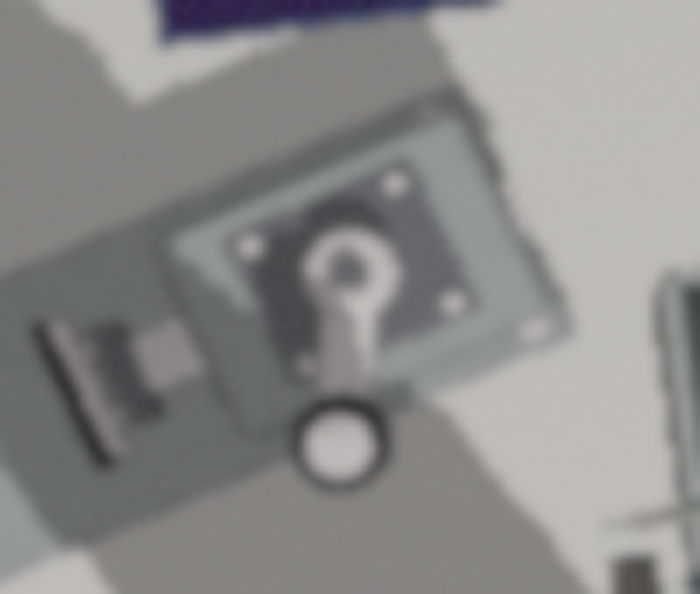

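View pics/z2.png

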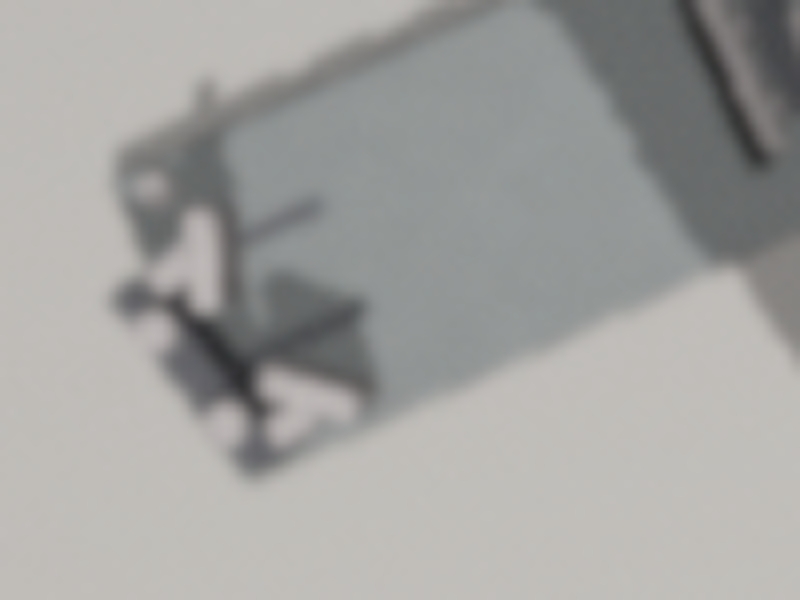

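```bash
python3 - <<'E'
from h import *
p=imaging.snapshot("top")
v=np.load("v.npy")
def loc(X): d=X[:2]-v[:2];c,s=np.cos(v[2]),np.sin(v[2]);return np.round([c*d[0]+s*d[1],-s*d[0]+c*d[1]],4)
print("cam",ray(p,0,0)[0])
A=lambda n,r_,c_,z:print(n,np.round(atz(p,r_,c_,z),4),loc(atz(p,r_,c_,z)))
A("center",237.8,244.25,.012);A("hub.09",215.6,285,.09);A("hub.1",215.6,285,.1);A("cap",242.1,283.57,.143)
A("jawtop",234.8,245.3,.05)
for x,y in((250,247),(395,183),(452,302),(305,368)): A("bolt",175+y/6.6,235+x/7,.07)
E
```

```text
cam [0.44980047 0.14813564 1.03960387]
center [0.4214 0.2488 0.012 ] [-0.0066 -0.0022]
hub.09 [0.4678 0.1612 0.09  ] [-0.0002 -0.1012]
hub.1 [0.4676 0.161  0.1   ] [-0.0004 -0.1012]
cap [0.4176 0.1628 0.143 ] [-0.0453 -0.0792]
jawtop [0.4286 0.243  0.05  ] [-0.0024 -0.0105]
bolt [0.4744 0.1903 0.07  ] [ 0.0178 -0.0773]
bolt [0.4943 0.1487 0.07  ] [ 0.0188 -0.1234]
bolt [0.458 0.132 0.07 ] [-0.021  -0.1237]
bolt [0.4377 0.1742 0.07  ] [-0.0224 -0.077 ]
```

```bash
python3 - <<'E'
from h import *
p=imaging.snapshot("top"); s=imaging.snapshot("side")
# cabinet corners: side image top far right corner ~ (305,228)?; match
for z in(.1,.13,.16,.19):
    print(z,"cab far corners top",np.round(atz(p,218,331,z),3),np.round(atz(p,207,417,z),3), "knob",np.round(atz(p,208,368,z),3))
    print(proj(s,[atz(p,218,331,z),atz(p,207,417,z)]))
print("handle",atz(p,157,377.5,.01))
print("stack base?",atz(p,160,218,0))
print(proj(p,[[.5,-.083,.1],[.571,-.177,.1]]))
E
```

```text
0.1 cab far corners top [0.464 0.071 0.1  ] [ 0.486 -0.096  0.1  ] knob [ 0.484 -0.001  0.1  ]
[[265.99298051 221.61156367]
 [315.96500889 268.26290206]]
0.13 cab far corners top [0.463 0.074 0.13 ] [ 0.485 -0.088  0.13 ] knob [0.482 0.004 0.13 ]
[[264.78387338 207.18601591]
 [313.52623712 250.71642744]]
0.16 cab far corners top [0.463 0.076 0.16 ] [ 0.484 -0.08   0.16 ] knob [0.481 0.009 0.16 ]
[[263.53938511 192.34482474]
 [311.0340898  232.77289407]]
0.19 cab far corners top [0.462 0.079 0.19 ] [ 0.483 -0.073  0.19 ] knob [0.48  0.014 0.19 ]
[[262.25777748 177.06782345]
 [308.48632381 214.41523827]]
handle [ 0.59644723 -0.03551194  0.01      ]
stack base? [0.58955785 0.30905938 0.        ]
[[410.3095041  199.81671495]
 [458.35934398 163.82086315]]
```

```bash
python3 -m creep '[[0,-0.02,-0.0176,-0.01,-1],[0,-0.06,-0.0528,-0.02,-4],[0,-0.1,-0.088,-0.03,-7],[0,-0.14,-0.1232,-0.03,-10],[0,-0.18,-0.1584,-0.03,-13],[0,-0.22,-0.1936,-0.03,-16],[0,-0.26,-0.2288,-0.03,-19],[0,-0.3,-0.264,-0.03,-21],[0,-0.32,-0.2816,-0.03,-22],[0,-0.33,-0.29,-0.03,-23]]'
```

```text
clock: 3.75
tool_pos: [0.4303, 0.1897, 0.2688]
eef_rot: [-0.013, 1.0, -0.0, 0.0]
contact_force: [-0.3, 1.0, -0.4]
opening: 0.997
```

```bash
cat > go.py <<'E'
import sys,numpy as np
from scipy.spatial.transform import Rotation as Ro
from plant import telemetry
s=telemetry.get_state()
R=Ro.from_quat(s["eef_rot"]).as_matrix()
t=np.array([float(a) for a in sys.argv[1:4]])
d=R.T@(t-s["tool_pos"])
ang=np.degrees(np.arctan2(R[1,1],R[0,1]))
print("pos",s["tool_pos"].round(4),"yang",ang.round(2),"F",s["contact_force"].round(1),"op",round(s["opening"],3),"t",s["clock"])
print("shift",d.round(4),"dist",np.linalg.norm(d).round(3),"yaw", ((ang-float(sys.argv[4])+180)%360-180).round(2) if len(sys.argv)>4 else "")
E
python3 go.py .571 -.083 .2 100
```

```text
pos [0.4303 0.1897 0.2688] yang 91.48 F [-0.3  1.  -0.4] op 0.997 t 3.75
shift [-0.1336 -0.2762  0.069 ] dist 0.315 yaw -8.52
```

```bash
python3 -m creep '[[0,-0.02,-0.04,0,-2],[0,-0.045,-0.09,0,-4],[0,-0.07,-0.14,0,-6],[0,-0.095,-0.19,0,-8],[0,-0.115,-0.235,0.02,-8.5],[0,-0.1336,-0.2762,0.04,-8.5],[0,-0.1336,-0.2762,0.06,-8.5],[0,-0.1336,-0.2762,0.069,-8.5],[0,-0.1336,-0.2762,0.069,-8.5]]'; python3 go.py .571 -.083 .02 100; python3 - <<'E'
from h import *
for n in("top","side"):
    p=imaging.snapshot(n); cv2.imwrite(f"pics/a_{n}.png",p["image"])
    print([(x["score"],x["location"]) for x in imaging.place_of(p,"can")])
E
```

```text
clock: 4.88
tool_pos: [0.5705, -0.0795, 0.1995]
eef_rot: [-0.089, 0.996, 0.0, -0.0]
contact_force: [0.0, -0.1, 0.1]
opening: 0.998
pos [ 0.5705 -0.0795  0.1995] yang 100.22 F [ 0.  -0.1  0.1] op 0.998 t 4.875
shift [-0.     -0.0036  0.1795] dist 0.18 yaw 0.22
[(0.82, [170.0, 398.2])]
[(0.62, [297.6, 350.7])]
```

View pics/a_side.png

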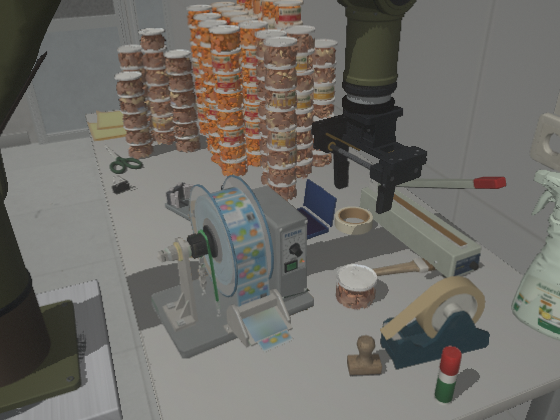

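View pics/a_top.png

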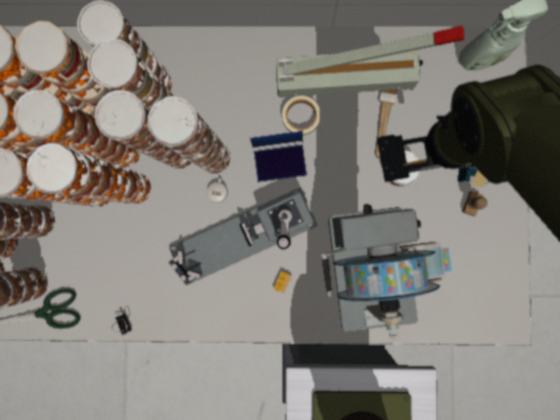

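```bash
python3 -m creep '[[0,0,-0.003,0.03,0],[0,0,-0.0036,0.07,0],[0,0,-0.0036,0.11,0],[0,0,-0.0036,0.15,0],[0,0,-0.0036,0.175,0],[0,0,-0.0036,0.187,0],[0,0,-0.0036,0.187,0]]'; python3 go.py .571 -.083 .012 100; python3 - <<'E'
from h import *
p=imaging.snapshot("top"); cv2.imwrite("pics/b.png",cv2.resize(p["image"][175:295,155:330],None,fx=4.5,fy=4.5,interpolation=cv2.INTER_CUBIC))
np.save("imgtop.npy",p["image"])
p=imaging.snapshot("side"); cv2.imwrite("pics/b2.png",p["image"][130:340,240:520])
E
```

```text
clock: 5.95
tool_pos: [0.5716, -0.0837, 0.0128]
eef_rot: [-0.089, 0.996, 0.0, -0.0]
contact_force: [-0.5, 0.7, 0.5]
opening: 1.001
pos [ 0.5716 -0.0837  0.0128] yang 100.16 F [-0.5  0.7  0.5] op 1.001 t 5.95
shift [0.0005 0.0008 0.0008] dist 0.001 yaw 0.16
```

View pics/b.png

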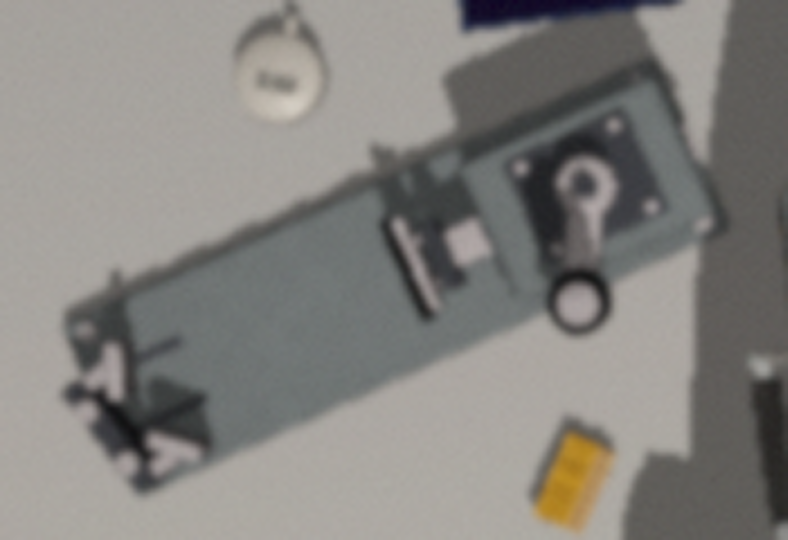

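View pics/b2.png

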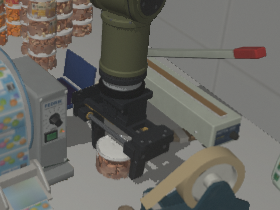

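```bash
python3 -m creep '[[255,0,0,0,0],[255,0,0,0,0],[255,0,0,0,0],[255,0,0,0,0],[255,0,0,0,0],[255,0,0,0,0],[255,0,0,-0.01,0],[255,0,0,-0.03,0],[255,0,0,-0.03,0]]' 22; python3 go.py .398 .314 .25 24.2
python3 - <<'E'
from h import *
p=imaging.snapshot("side"); cv2.imwrite("pics/d2.png",p["image"][130:340,240:520])
p=imaging.snapshot("top")
c=(240-0,0)
A=lambda n,x,y,z:print(n,np.round(atz(p,175+y/4.5,155+x/4.5,z),4))
A("hub",587,187,.095);A("cap",580,302,.143)
for x,y in((521,168),(614,126),(651,206),(558,249)):A("bolt",x,y,.07)
A("jaw",413,268,.05)
A("jaw mid ram",468,241,.05)
A("Varm1",106,372,.044);A("Varm2",174,455,.044)
A("cornerNL",145,490,.012);A("cornerNR",722,222,.012);A("cTL",68,312,.012);A("cTR",655,68,.012)
E
```

```text
clock: 7.18
tool_pos: [0.5724, -0.0842, 0.044]
eef_rot: [-0.088, 0.996, -0.0, 0.001]
contact_force: [0.5, -0.4, -1.3]
opening: 0.782
pos [ 0.5724 -0.0842  0.044 ] yang 100.12 F [ 0.5 -0.4 -1.3] op 0.782 t 7.175
shift [ 0.1012  0.4225 -0.2065] dist 0.481 yaw 75.92
hub [0.4659 0.1602 0.095 ]
cap [0.4176 0.1622 0.143 ]
bolt [0.4746 0.1902 0.07  ]
bolt [0.4937 0.1486 0.07  ]
bolt [0.458  0.1319 0.07  ]
bolt [0.4385 0.1733 0.07  ]
jaw [0.4292 0.24   0.05  ]
jaw mid ram [0.4416 0.215  0.05  ]
Varm1 [0.3805 0.381  0.044 ]
Varm2 [0.3429 0.3491 0.044 ]
cornerNL [0.3229 0.369  0.012 ]
cornerNR [0.4511 0.0972 0.012 ]
cTL [0.4064 0.4071 0.012 ]
cTR [0.5241 0.1293 0.012 ]
```

View pics/d2.png

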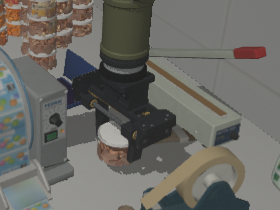

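```bash
python3 -m creep '[[255,0,0,-0.04,0],[255,0,0,-0.09,0],[255,0,0,-0.14,0],[255,0.005,0.02,-0.18,4],[255,0.015,0.06,-0.2,12],[255,0.025,0.105,-0.206,20],[255,0.036,0.15,-0.206,28],[255,0.048,0.2,-0.206,36],[255,0.058,0.24,-0.206,44],[255,0.067,0.28,-0.206,52]]'; python3 go.py .397 .315 .18 24.2
```

```text
clock: 8.52
tool_pos: [0.455, 0.1809, 0.248]
eef_rot: [0.359, 0.933, -0.001, -0.001]
contact_force: [-0.2, 0.4, -1.0]
opening: 0.785
pos [0.455  0.1809 0.248 ] yang 47.89 F [-0.2  0.4 -1. ] op 0.785 t 8.525
shift [0.1329 0.0608 0.068 ] dist 0.161 yaw 23.69
```

```bash
python3 -m creep '[[255,0.035,0.016,0,7],[255,0.075,0.034,0,15],[255,0.11,0.05,0,21],[255,0.1329,0.0608,0.02,23.7],[255,0.1329,0.0608,0.05,23.7],[255,0.1329,0.0608,0.068,23.7],[255,0.1329,0.0608,0.068,23.7]]'; python3 go.py .397 .315 .026 24.2;  python3 - <<'E'
from h import *
print(telemetry.get_state()["q"].round(2))
for n in("top","side"):
    p=imaging.snapshot(n); cv2.imwrite(f"pics/e_{n}.png",p["image"])
E
```

```text
clock: 9.4
tool_pos: [0.3966, 0.3129, 0.1791]
eef_rot: [0.541, 0.841, -0.002, -0.0]
contact_force: [0.3, -0.9, -1.2]
opening: 0.786
pos [0.3966 0.3129 0.1791] yang 24.46 F [ 0.3 -0.9 -1.2] op 0.786 t 9.4
shift [0.002  0.0018 0.1531] dist 0.153 yaw 0.26
[-0.77  0.63  0.02  1.99 -0.03  0.53 -0.3 ]
```

View pics/e_top.png

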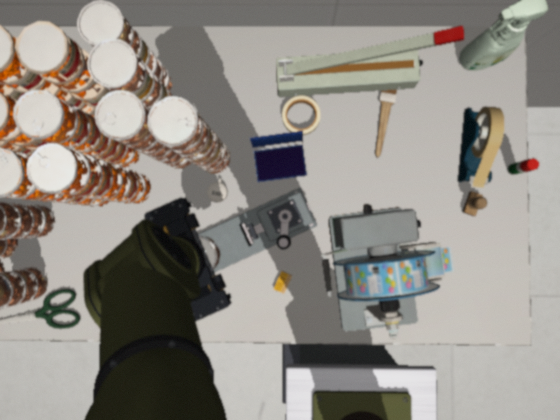

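View pics/e_side.png

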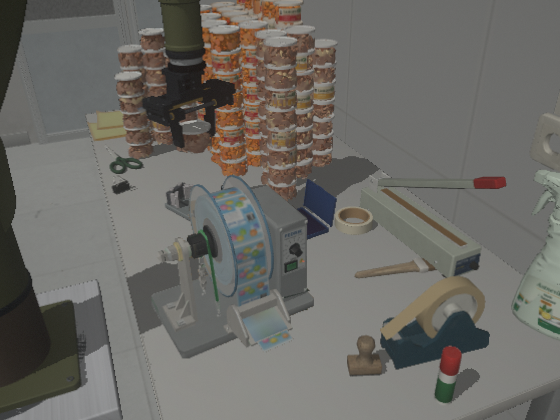

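```bash
python3 -m creep '[[255,0.002,0.0018,0.04,0],[255,0.002,0.0018,0.08,0],[255,0.002,0.0018,0.115,0],[255,0.002,0.0018,0.135,0],[255,0.002,0.0018,0.145,0],[255,0.002,0.0018,0.15,0],[255,0.002,0.0018,0.1525,0],[255,0.002,0.0018,0.1525,0]]'; python3 go.py .397 .315 .025 24.2;  python3 - <<'E'
from h import *
p=imaging.snapshot("top"); cv2.imwrite(f"pics/f.png",cv2.resize(p["image"][170:310,140:330],None,fx=4,fy=4))
E
```

```text
clock: 10.5
tool_pos: [0.3989, 0.3166, 0.0288]
eef_rot: [0.541, 0.841, 0.001, 0.0]
contact_force: [-0.4, -0.1, -1.2]
opening: 0.789
pos [0.3989 0.3166 0.0288] yang 24.44 F [-0.4 -0.1 -1.2] op 0.789 t 10.5
shift [-0.0007 -0.0024  0.0038] dist 0.005 yaw 0.24
```

View pics/f.png

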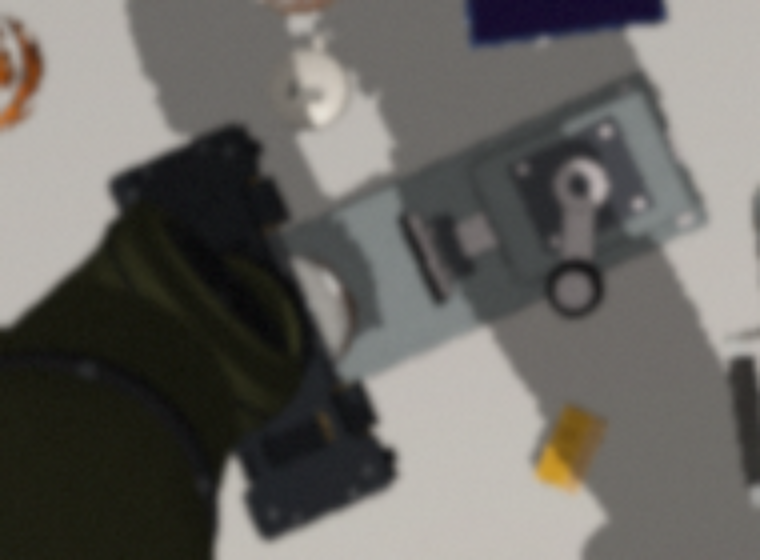

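```bash
python3 -m creep '[[255,-0.001,-0.0024,0.001,0],[255,-0.001,-0.0024,0.002,0],[255,-0.001,-0.0024,0.003,0],[255,-0.001,-0.0024,0.0037,0],[255,-0.001,-0.0024,0.0037,0]]'; python3 go.py .397 .315 .025 24.2
```

```text
clock: 11.18
tool_pos: [0.3968, 0.3145, 0.0254]
eef_rot: [0.541, 0.841, 0.0, 0.0]
contact_force: [-1.5, 0.1, 8.4]
opening: 0.788
pos [0.3968 0.3145 0.0254] yang 24.44 F [-1.5  0.1  8.4] op 0.788 t 11.175
shift [0.0004 0.0004 0.0004] dist 0.001 yaw 0.24
```

```bash
python3 -m creep '[[0,0,0,-0.0005,0],[0,0,0,-0.0005,0],[0,0,0,-0.0005,0],[0,0,0,-0.0005,0],[0,0,0,-0.0005,0],[0,0,0,-0.02,0],[0,0,0,-0.05,0],[0,0,0,-0.1,0],[0,0,0,-0.15,0],[0,0,0,-0.15,0]]'; python3 go.py .4176 .1625 .2 90
```

```text
clock: 12.42
tool_pos: [0.3986, 0.3159, 0.1778]
eef_rot: [0.542, 0.841, 0.004, 0.001]
contact_force: [-0.6, 0.0, 0.0]
opening: 0.999
pos [0.3986 0.3159 0.1778] yang 24.42 F [-0.6  0.   0. ] op 0.999 t 12.425
shift [-0.1475 -0.0459 -0.0229] dist 0.156 yaw -65.58
```

```bash
python3 go.py .4176 .1625 .2 0; python3 -m creep '[[0,0,0,-0.022,0],[60,-0.03,-0.009,-0.03,5],[110,-0.07,-0.022,-0.03,12],[110,-0.11,-0.034,-0.03,18],[110,-0.13,-0.042,-0.03,24],[110,-0.14,-0.0459,-0.03,24.4],[110,-0.1475,-0.0459,-0.03,24.4],[110,-0.1475,-0.0459,-0.03,24.4]]'; python3 go.py .4176 .1625 .106 0;  python3 - <<'E'
from h import *
p=imaging.snapshot("top"); cv2.imwrite(f"pics/g.png",cv2.resize(p["image"][170:310,140:340],None,fx=4,fy=4))
s=imaging.snapshot("side"); cv2.imwrite(f"pics/gs.png",cv2.resize(s["image"][70:320,110:390],None,fx=2.4,fy=2.4))
for n in ["can","sleeve"]: print([(x["score"],x["location"],atz(p,*x["location"],.012)) for x in imaging.place_of(p,n)][:2])
E
```

```text
pos [0.3986 0.3159 0.1778] yang 24.42 F [-0.6  0.   0. ] op 0.999 t 12.425
shift [-0.1475 -0.0459 -0.0229] dist 0.156 yaw 24.42
clock: 13.42
tool_pos: [0.4164, 0.1619, 0.2044]
eef_rot: [0.706, 0.708, 0.0, -0.0]
contact_force: [0.6, -0.5, 0.3]
opening: 0.568
pos [0.4164 0.1619 0.2044] yang 0.12 F [ 0.6 -0.5  0.3] op 0.568 t 13.425
shift [0.0005 0.0012 0.0984] dist 0.098 yaw 0.12
[(0.94, [249.6, 213.8], array([0.39590129, 0.31348098, 0.012     ]))]
[]
```

View pics/g.png

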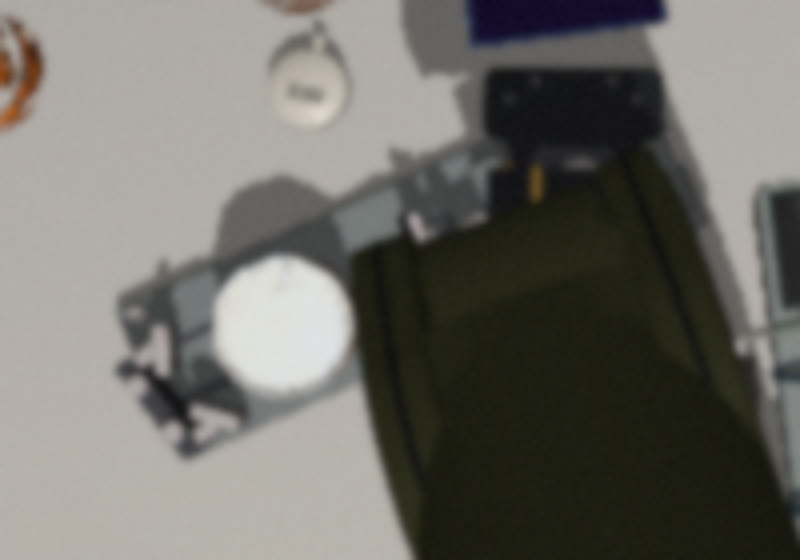

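View pics/gs.png

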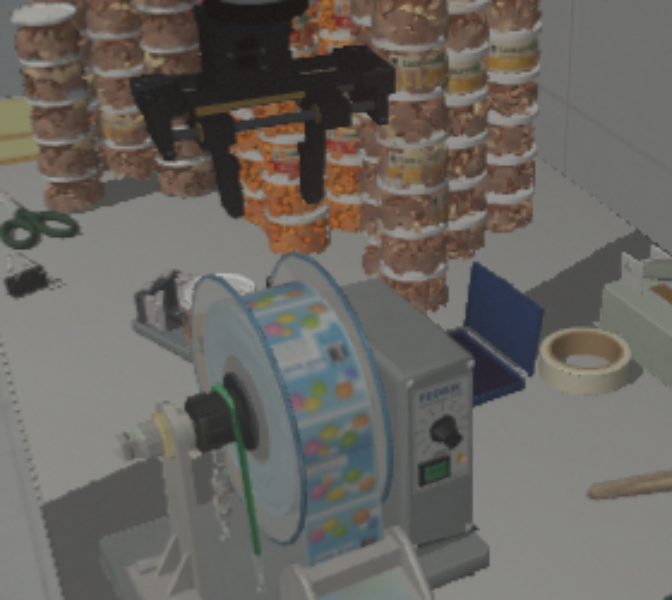

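```bash
python3 - <<'E'
from h import *
p=imaging.snapshot("top"); s=imaging.snapshot("side")
def tri(a,b):
    c1,d1=ray(p,*a);c2,d2=ray(s,*b)
    A=np.c_[d1,-d2];k=np.linalg.lstsq(A,c2-c1,rcond=None)[0]
    print(c1+d1*k[0],c2+d2*k[1])
cv2.imwrite("pics/h1.png",cv2.resize(p["image"][190:310,310:450],None,fx=5,fy=5,interpolation=cv2.INTER_CUBIC))
cv2.imwrite("pics/h2.png",cv2.resize(s["image"][170:290,215:335],None,fx=5,fy=5,interpolation=cv2.INTER_CUBIC))
tri((217,330),(188.8,256.7)); tri((207,417),(220.8,306.7))
E
```

```text
[0.46437316 0.07861683 0.16706807] [0.45205211 0.08255467 0.16654854]
[ 0.48297577 -0.07505356  0.18023754] [ 0.47911505 -0.073592    0.17970891]
```

View pics/h1.png

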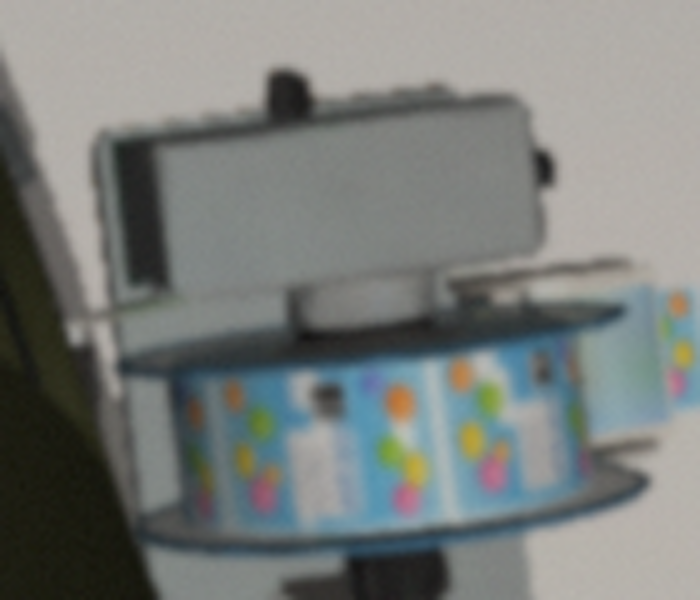

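View pics/h2.png

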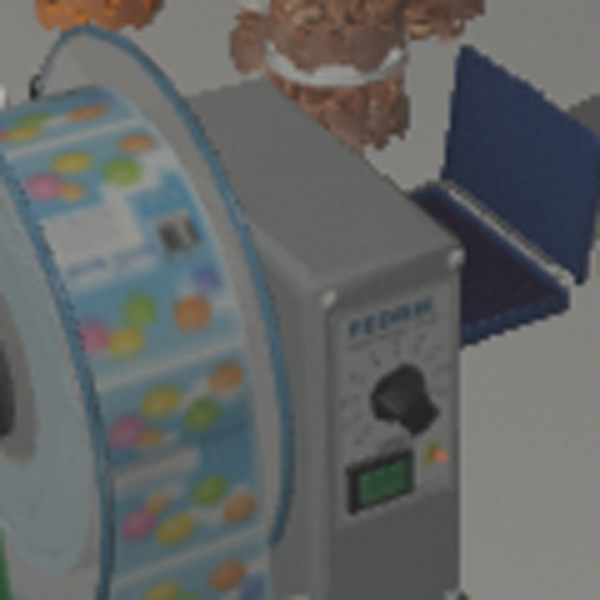

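```bash
python3 - <<'E'
from h import *
p=imaging.snapshot("top"); s=imaging.snapshot("side")
for z in (.05,.1,.15,.2,.22,.25):
    print(z,atz(p,256,325,z).round(3),proj(s,[atz(p,256,325,z)]).round(0),atz(p,275,327,z).round(3),proj(s,[atz(p,275,327,z)]).round(0))
cv2.imwrite("pics/h3.png",cv2.resize(s["image"][150:270,130:290],None,fx=5,fy=5,interpolation=cv2.INTER_CUBIC))
E
```

```text
0.05 [0.387 0.079 0.05 ] [[227. 251.]] [0.348 0.075 0.05 ] [[208. 257.]]
0.1 [0.39  0.083 0.1  ] [[226. 227.]] [0.353 0.079 0.1  ] [[208. 233.]]
0.15 [0.393 0.086 0.15 ] [[226. 202.]] [0.358 0.083 0.15 ] [[207. 207.]]
0.2 [0.396 0.09  0.2  ] [[225. 176.]] [0.363 0.086 0.2  ] [[207. 181.]]
0.22 [0.397 0.091 0.22 ] [[224. 166.]] [0.365 0.088 0.22 ] [[207. 170.]]
0.25 [0.399 0.093 0.25 ] [[224. 149.]] [0.369 0.09  0.25 ] [[207. 153.]]
```

View pics/h3.png

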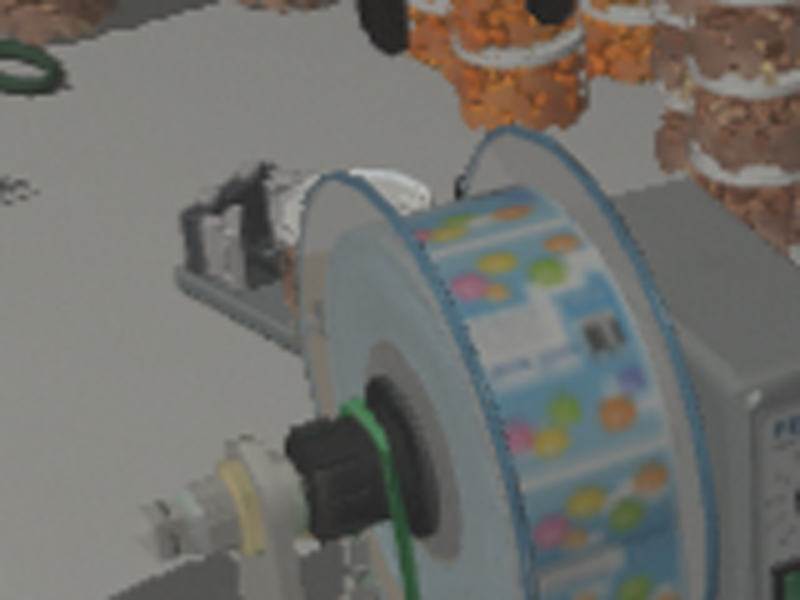

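```bash
python3 go.py .4176 .1625 .16 -25; python3 -m creep '[[145,0.0005,0.0012,0.01,8],[145,0.0005,0.0012,0.02,16],[145,0.0005,0.0012,0.03,25],[145,0.0005,0.0012,0.04,25],[145,0.0005,0.0012,0.044,25],[145,0.0005,0.0012,0.044,25]]'; python3 go.py .4176 .1625 .108 -25;  python3 - <<'E'
from h import *
print(telemetry.get_state()["q"].round(2))
p=imaging.snapshot("top"); cv2.imwrite(f"pics/i.png",cv2.resize(p["image"][170:310,200:400],None,fx=4,fy=4))
s=imaging.snapshot("side"); cv2.imwrite(f"pics/is.png",cv2.resize(s["image"][70:270,140:390],None,fx=3,fy=3))
E
```

```text
pos [0.416  0.1615 0.2045] yang 0.08 F [-0.   0.1 -0.3] op 0.567 t 13.825
shift [0.001  0.0016 0.0445] dist 0.045 yaw 25.08
clock: 14.58
tool_pos: [0.4171, 0.1617, 0.1604]
eef_rot: [0.843, 0.538, -0.0, -0.0]
contact_force: [-0.9, 0.5, -0.5]
opening: 0.428
pos [0.4171 0.1617 0.1604] yang -24.88 F [-0.9  0.5 -0.5] op 0.428 t 14.575
shift [0.001  0.0001 0.0524] dist 0.052 yaw 0.12
[-0.59  0.62  0.18  2.17 -0.3   0.37 -0.59]
```

View pics/i.png

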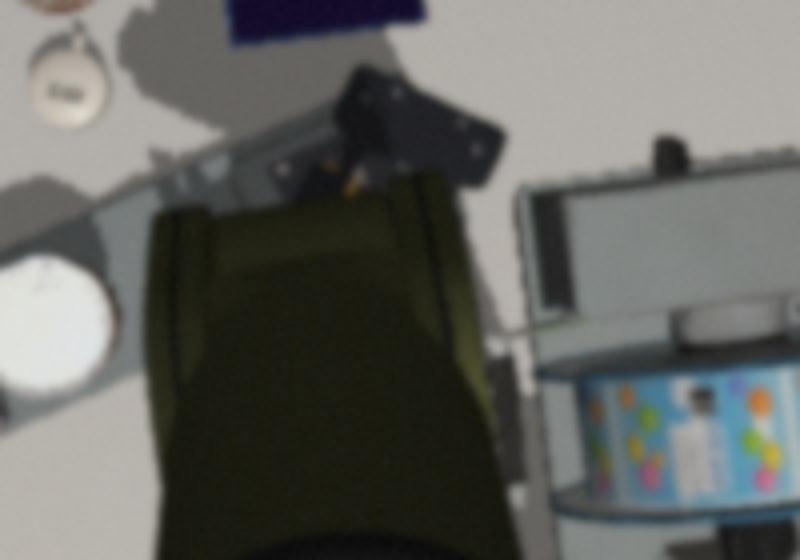

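View pics/is.png

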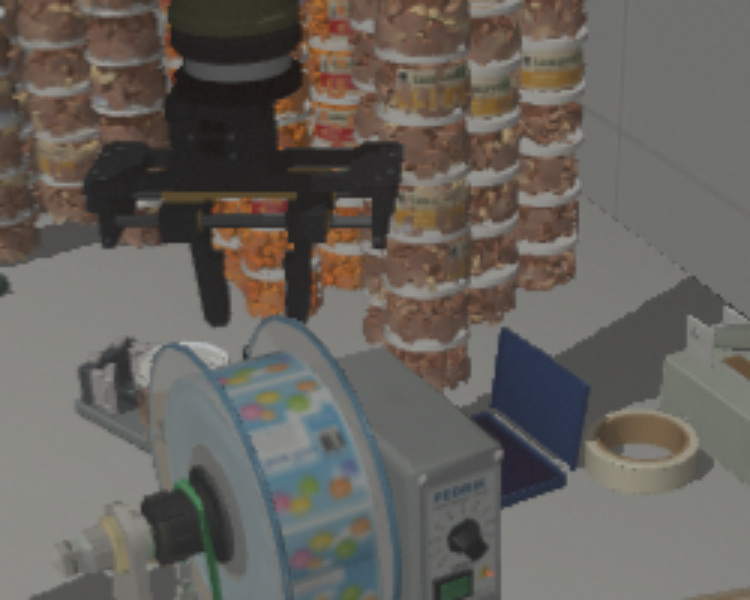

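```bash
python3 -m creep '[[145,0.001,0,0.015,0],[145,0.001,0,0.03,0],[145,0.001,0,0.042,0],[145,0.001,0,0.05,0],[145,0.001,0,0.0525,0],[145,0.001,0,0.0525,0]]'; python3 go.py .4176 .1625 .108 -25; python3 - <<'E'
from h import *
print(telemetry.get_state()["q"].round(2))
E
```

```text
clock: 15.42
tool_pos: [0.4178, 0.1626, 0.1081]
eef_rot: [0.843, 0.538, 0.0, -0.0]
contact_force: [-0.6, -0.2, 0.4]
opening: 0.428
pos [0.4178 0.1626 0.1081] yang -24.96 F [-0.6 -0.2  0.4] op 0.428 t 15.425
shift [-0.0002 -0.0001  0.0001] dist 0.0 yaw 0.04
[-0.54  0.73  0.11  2.21 -0.33  0.22 -0.57]
```

```bash
python3 -m creep '[[255,0,0,0,0],[255,0,0,0,0],[255,0,0,0,0],[255,0,0,0,0],[255,0,0,0,0],[255,0,0,0,0]]' 35; python3 go.py .4176 .1625 .108 -25
```

```text
clock: 16.18
tool_pos: [0.4182, 0.1626, 0.1082]
eef_rot: [0.843, 0.537, 0.001, 0.0]
contact_force: [2.5, -1.3, 4.9]
opening: 0.276
pos [0.4182 0.1626 0.1082] yang -24.98 F [ 2.5 -1.3  4.9] op 0.276 t 16.175
shift [-0.0003 -0.0005  0.0002] dist 0.001 yaw 0.02
```

```bash
cat > wind.py <<'E'
# wind.py Ax Ay step n : rows from stored commanded C (c.npy); prints rows; stores proposed end in cn.npy
import sys,numpy as np
Ax,Ay,st,n=map(float,sys.argv[1:5]); n=int(n); Rr=float(sys.argv[5]) if len(sys.argv)>5 else .05
C=np.load("c.npy"); A=np.array([Ax,Ay]); th=np.radians(-24.96); u=np.array([np.cos(th),np.sin(th)]); tx=np.array([-u[1],u[0]])
f0=np.arctan2(*(C-A)[::-1])
rows=[]
for k in range(1,n+1):
    f=f0-st*k; P=A+Rr*np.array([np.cos(f),np.sin(f)]); d=P-C
    rows.append([255,float(round(d@tx,4)),float(round(d@u,4)),0,0])
print(str(rows).replace(" ",""))
e=C+rows[-1][1]*tx+rows[-1][2]*u; np.save("cn.npy",e)
print("start crank",(.4223+np.pi-f0),"end phi",np.degrees(f),"r0",np.linalg.norm(C-A))
E
cat > st.py <<'E'
import sys,numpy as np,os
from plant import telemetry
if len(sys.argv)>3: os.replace("cn.npy","c.npy")
A=np.array([float(sys.argv[1]),float(sys.argv[2])])
s=telemetry.get_state(); d=s["tool_pos"][:2]-A; f=np.arctan2(d[1],d[0]); F=s["contact_force"]
er=np.array([np.cos(f),np.sin(f)]); et=np.array([np.sin(f),-np.cos(f)])
C=np.load("c.npy")
print("pos",s["tool_pos"].round(4),"cmd",C.round(4),"r",np.linalg.norm(d).round(4),"phi",np.degrees(f).round(1),"crank mod",round((.4223+np.pi-f)%(2*np.pi),3),"Frad",(F[:2]@er).round(2),"Ftan(drag)",(-F[:2]@et).round(2),"Fz",F[2].round(1),"M",s["moment"].round(2),"op",round(s["opening"],3),"t",s["clock"])
E
python3 -c "
import numpy as np;np.save('c.npy',[.4179,.1627])"
python3 wind.py .468 .161 .1 6
```

```text
[[255,0.0047,-0.0016,0,0],[255,0.0096,-0.0028,0,0],[255,0.0145,-0.0036,0,0],[255,0.0195,-0.0039,0,0],[255,0.0245,-0.0036,0,0],[255,0.0294,-0.0029,0,0]]
start crank 0.45621912167918666 end phi 143.6791097751425 r0 0.0501288340179582
```

```bash
python3 -m creep '[[255,0.0047,-0.0016,0,0],[255,0.0096,-0.0028,0,0],[255,0.0145,-0.0036,0,0],[255,0.0195,-0.0039,0,0],[255,0.0245,-0.0036,0,0],[255,0.0294,-0.0029,0,0]]';python3 st.py .468 .161 y; python3 -m creep '[[255,0,0,0,0],[255,0,0,0,0]]'; python3 st.py .468 .161
```

```text
clock: 16.92
tool_pos: [0.4258, 0.1874, 0.1082]
eef_rot: [0.844, 0.536, -0.003, 0.001]
contact_force: [-1.9, -7.7, 10.4]
opening: 0.282
pos [0.4258 0.1874 0.1082] cmd [0.4277 0.1906] r 0.0497 phi 148.0 crank mod 0.982 Frad -2.49 Ftan(drag) 7.48 Fz 10.4 M [-1.73  0.24  0.02] op 0.282 t 16.925
clock: 17.18
tool_pos: [0.4263, 0.1881, 0.1082]
eef_rot: [0.844, 0.537, -0.002, 0.001]
contact_force: [-0.6, -6.1, 8.8]
opening: 0.287
pos [0.4263 0.1881 0.1082] cmd [0.4277 0.1906] r 0.0497 phi 147.0 crank mod 0.998 Frad -2.81 Ftan(drag) 5.49 Fz 8.8 M [-1.37  0.15 -0.01] op 0.287 t 17.175
```

```bash
python3 wind.py .468 .161 .12 10
```

```text
[[255,0.0058,0.0015,0,0],[255,0.0114,0.0037,0,0],[255,0.0166,0.0066,0,0],[255,0.0215,0.0101,0,0],[255,0.026,0.0141,0,0],[255,0.0299,0.0186,0,0],[255,0.0333,0.0236,0,0],[255,0.036,0.0289,0,0],[255,0.0381,0.0346,0,0],[255,0.0394,0.0404,0,0]]
start crank 1.0551752426548018 end phi 74.98398422186321 r0 0.05000776841126698
```

```bash
python3 -m creep '[[255,0.0058,0.0015,0,0],[255,0.0114,0.0037,0,0],[255,0.0166,0.0066,0,0],[255,0.0215,0.0101,0,0],[255,0.026,0.0141,0,0],[255,0.0299,0.0186,0,0],[255,0.0333,0.0236,0,0],[255,0.036,0.0289,0,0],[255,0.0381,0.0346,0,0],[255,0.0394,0.0404,0,0]]';python3 st.py .468 .161 y; python3 wind.py .468 .161 .12 10
```

```text
clock: 18.42
tool_pos: [0.4763, 0.2101, 0.1082]
eef_rot: [0.843, 0.539, -0.004, -0.002]
contact_force: [-7.4, 0.8, 12.3]
opening: 0.285
pos [0.4763 0.2101 0.1082] cmd [0.4809 0.2092] r 0.0498 phi 80.4 crank mod 2.16 Frad -0.46 Ftan(drag) 7.48 Fz 12.3 M [0.13 1.51 0.08] op 0.285 t 18.425
[[255,0.0007,0.0059,0,0],[255,0.0007,0.0119,0,0],[255,-0.0001,0.0179,0,0],[255,-0.0015,0.0237,0,0],[255,-0.0037,0.0293,0,0],[255,-0.0065,0.0346,0,0],[255,-0.0099,0.0395,0,0],[255,-0.0139,0.044,0,0],[255,-0.0184,0.048,0,0],[255,-0.0233,0.0514,0,0]]
start crank 2.2549285764052964 end phi 6.2431817412094155 r0 0.04995231437180577
```

```bash
python3 -m creep '[[255,0.0007,0.0059,0,0],[255,0.0007,0.0119,0,0],[255,-0.0001,0.0179,0,0],[255,-0.0015,0.0237,0,0],[255,-0.0037,0.0293,0,0],[255,-0.0065,0.0346,0,0],[255,-0.0099,0.0395,0,0],[255,-0.0139,0.044,0,0],[255,-0.0184,0.048,0,0],[255,-0.0233,0.0514,0,0]]';python3 st.py .468 .161 y; python3 wind.py .468 .161 .12 10
```

```text
clock: 19.68
tool_pos: [0.5171, 0.1712, 0.1083]
eef_rot: [0.842, 0.539, 0.002, -0.002]
contact_force: [-0.2, 7.3, 5.0]
opening: 0.283
pos [0.5171 0.1712 0.1083] cmd [0.5177 0.1664] r 0.0502 phi 11.8 crank mod 3.358 Frad 1.31 Ftan(drag) 7.16 Fz 5.0 M [ 1.52  0.08 -0.02] op 0.283 t 19.675
[[255,-0.0053,0.0028,0,0],[255,-0.0109,0.0049,0,0],[255,-0.0167,0.0064,0,0],[255,-0.0227,0.0071,0,0],[255,-0.0287,0.0072,0,0],[255,-0.0346,0.0065,0,0],[255,-0.0405,0.0051,0,0],[255,-0.0461,0.003,0,0],[255,-0.0514,0.0002,0,0],[255,-0.0564,-0.0031,0,0]]
start crank 3.454945323907553 end phi -62.51271323568609 r0 0.04999371670513167
```

```bash
python3 -m creep '[[255,-0.0053,0.0028,0,0],[255,-0.0109,0.0049,0,0],[255,-0.0167,0.0064,0,0],[255,-0.0227,0.0071,0,0],[255,-0.0287,0.0072,0,0],[255,-0.0346,0.0065,0,0],[255,-0.0405,0.0051,0,0],[255,-0.0461,0.003,0,0],[255,-0.0514,0.0002,0,0],[255,-0.0564,-0.0031,0,0]]';python3 st.py .468 .161 y; python3 wind.py .468 .161 .12 10;  python3 - <<'E'
from h import *
p=imaging.snapshot("top"); cv2.imwrite(f"pics/j.png",cv2.resize(p["image"][170:310,140:340],None,fx=4,fy=4))
E
```

```text
clock: 20.92
tool_pos: [0.495, 0.1184, 0.1084]
eef_rot: [0.843, 0.538, 0.004, 0.001]
contact_force: [6.9, 1.4, -1.0]
opening: 0.287
pos [0.495  0.1184 0.1084] cmd [0.4911 0.1166] r 0.0504 phi -57.6 crank mod 4.57 Frad 2.54 Ftan(drag) 6.59 Fz -1.0 M [ 0.37 -1.31 -0.04] op 0.287 t 20.925
[[255,-0.0045,-0.004,0,0],[255,-0.0085,-0.0084,0,0],[255,-0.012,-0.0133,0,0],[255,-0.0148,-0.0186,0,0],[255,-0.017,-0.0242,0,0],[255,-0.0185,-0.03,0,0],[255,-0.0194,-0.0359,0,0],[255,-0.0194,-0.0419,0,0],[255,-0.0188,-0.0479,0,0],[255,-0.0175,-0.0537,0,0]]
start crank 4.655082146468645 end phi -131.27548800667765 r0 0.05003324975278408
```

View pics/j.png

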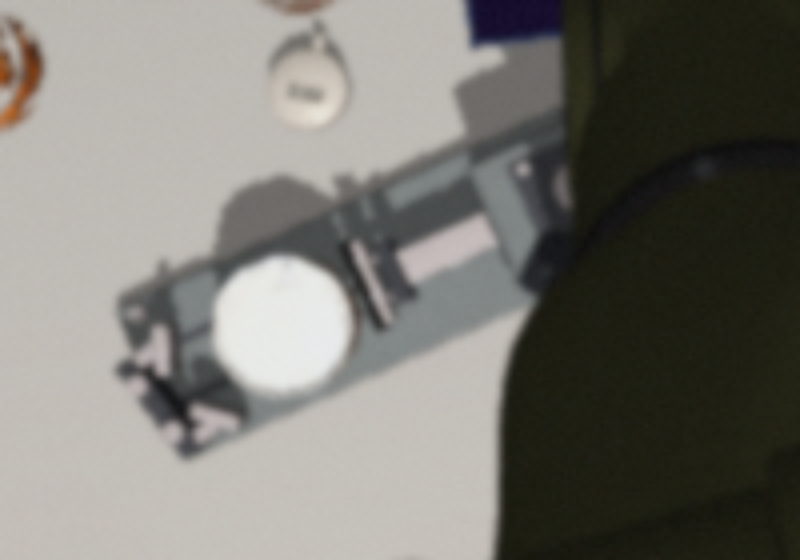

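```bash
python3 -m creep '[[255,-0.0045,-0.004,0,0],[255,-0.0085,-0.0084,0,0],[255,-0.012,-0.0133,0,0],[255,-0.0148,-0.0186,0,0],[255,-0.017,-0.0242,0,0],[255,-0.0185,-0.03,0,0],[255,-0.0194,-0.0359,0,0],[255,-0.0194,-0.0419,0,0],[255,-0.0188,-0.0479,0,0],[255,-0.0175,-0.0537,0,0]]';python3 st.py .468 .161 y; python3 wind.py .468 .161 .1 10;  python3 - <<'E'
from h import *
p=imaging.snapshot("top"); cv2.imwrite(f"pics/k.png",cv2.resize(p["image"][170:310,140:340],None,fx=4,fy=4))
print([(x["score"],x["location"],atz(p,*x["location"],.012)) for x in imaging.place_of(p,"can")][:2])
E
```

```text
clock: 22.22
tool_pos: [0.437, 0.1216, 0.1083]
eef_rot: [0.844, 0.536, 0.001, 0.002]
contact_force: [5.4, -5.8, 3.3]
opening: 0.284
pos [0.437  0.1216 0.1083] cmd [0.435  0.1234] r 0.0501 phi -128.2 crank mod 5.802 Frad 1.19 Ftan(drag) 7.87 Fz 3.3 M [-1.19 -0.83  0.03] op 0.284 t 22.225
[[255,0.0017,-0.0047,0,0],[255,0.0038,-0.0093,0,0],[255,0.0063,-0.0136,0,0],[255,0.0093,-0.0176,0,0],[255,0.0126,-0.0213,0,0],[255,0.0163,-0.0246,0,0],[255,0.0203,-0.0276,0,0],[255,0.0246,-0.0302,0,0],[255,0.0292,-0.0323,0,0],[255,0.0339,-0.0339,0,0]]
start crank 5.85484852040822 end phi -188.55788173251332 r0 0.0500109359434732
[(0.81, [248.8, 212.4], array([0.39757747, 0.31649456, 0.012     ]))]
```

View pics/k.png

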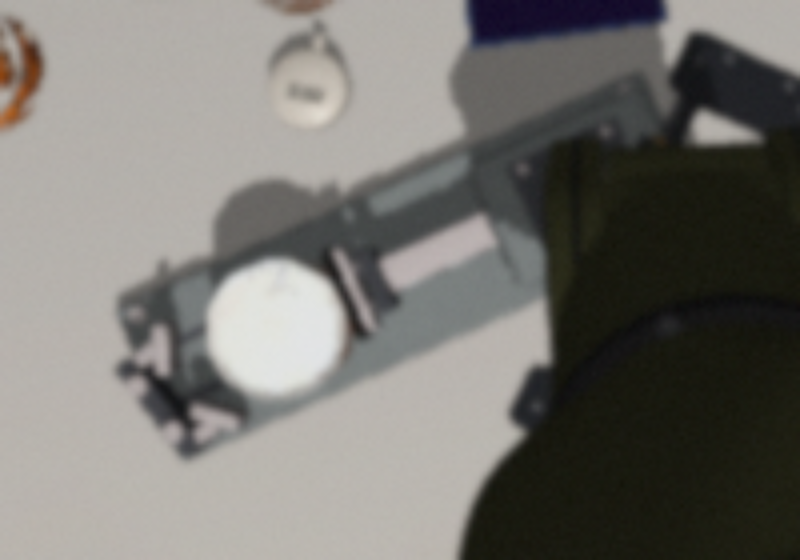

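```bash
python3 -m creep '[[255,0.0017,-0.0047,0,0],[255,0.0038,-0.0093,0,0],[255,0.0063,-0.0136,0,0],[255,0.0093,-0.0176,0,0],[255,0.0126,-0.0213,0,0],[255,0.0163,-0.0246,0,0],[255,0.0203,-0.0276,0,0],[255,0.0246,-0.0302,0,0],[255,0.0292,-0.0323,0,0],[255,0.0339,-0.0339,0,0]]';python3 st.py .468 .161 y; python3 wind.py .468 .161 .08 4;  python3 - <<'E'
from h import *
p=imaging.snapshot("top"); cv2.imwrite(f"pics/l.png",cv2.resize(p["image"][170:310,140:340],None,fx=4,fy=4))
E
```

```text
clock: 23.58
tool_pos: [0.4184, 0.1658, 0.1082]
eef_rot: [0.844, 0.536, -0.001, 0.001]
contact_force: [2.5, -7.8, 7.8]
opening: 0.282
pos [0.4184 0.1658 0.1082] cmd [0.4186 0.1684] r 0.0498 phi 174.4 crank mod 0.519 Frad -3.29 Ftan(drag) 7.56 Fz 7.8 M [-1.67 -0.27 -0.12] op 0.282 t 23.575
[[255,0.0039,-0.001,0,0],[255,0.0078,-0.0017,0,0],[255,0.0118,-0.002,0,0],[255,0.0158,-0.002,0,0]]
start crank 0.5718676612689602 end phi 153.09575481345993 r0 0.049968837210577176
```

View pics/l.png

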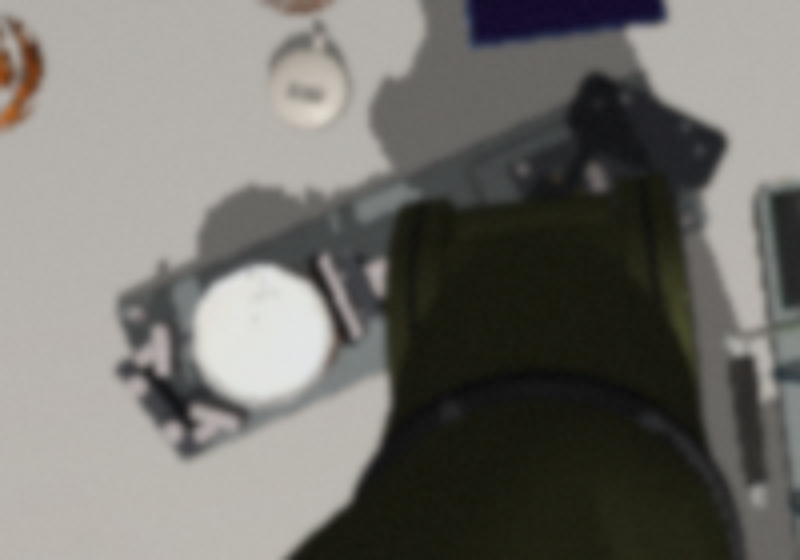

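```bash
python3 -m creep '[[255,0.0039,-0.001,0,0],[255,0.0078,-0.0017,0,0],[255,0.0118,-0.002,0,0],[255,0.0158,-0.002,0,0]]';python3 st.py .468 .161 y; python3 wind.py .468 .161 .06 3
```

```text
clock: 24.12
tool_pos: [0.4222, 0.1805, 0.1082]
eef_rot: [0.844, 0.536, -0.002, 0.001]
contact_force: [0.1, -8.6, 9.2]
opening: 0.284
pos [0.4222 0.1805 0.1082] cmd [0.4234 0.1836] r 0.0498 phi 157.0 crank mod 0.824 Frad -3.44 Ftan(drag) 7.87 Fz 9.2 M [-1.75  0.09 -0.02] op 0.284 t 24.125
[[255,0.003,0.0002,0,0],[255,0.006,0.0005,0,0],[255,0.0089,0.0011,0,0]]
start crank 0.8919582204248648 end phi 142.7773258436755 r0 0.049967085010224795
```

```bash
python3 -m creep '[[255,0.003,0.0002,0,0],[255,0.006,0.0005,0,0],[255,0.0089,0.0011,0,0]]';python3 st.py .468 .161 y; python3 wind.py .468 .161 .06 3
```

```text
clock: 24.5
tool_pos: [0.4262, 0.1879, 0.1082]
eef_rot: [0.844, 0.536, -0.003, 0.001]
contact_force: [-0.4, -8.0, 9.6]
opening: 0.284
pos [0.4262 0.1879 0.1082] cmd [0.4282 0.1912] r 0.0497 phi 147.2 crank mod 0.994 Frad -4.03 Ftan(drag) 6.91 Fz 9.6 M [-1.67  0.39 -0.01] op 0.284 t 24.5
[[255,0.0029,0.0007,0,0],[255,0.0058,0.0016,0,0],[255,0.0086,0.0027,0,0]]
start crank 1.0716577958259892 end phi 132.48129859289816 r0 0.04997520626856532
```

```bash
python3 -m creep '[[255,0.0029,0.0007,0,0],[255,0.0058,0.0016,0,0],[255,0.0086,0.0027,0,0]]';python3 st.py .468 .161 y; python3 wind.py .468 .161 .06 3; python3 - <<'E'
from h import *
p=imaging.snapshot("top"); cv2.imwrite(f"pics/m.png",cv2.resize(p["image"][220:300,160:260],None,fx=7,fy=7,interpolation=cv2.INTER_CUBIC))
E
```

```text
clock: 24.88
tool_pos: [0.4314, 0.1947, 0.1081]
eef_rot: [0.844, 0.537, -0.003, 0.0]
contact_force: [-4.0, -7.5, 11.5]
opening: 0.286
pos [0.4314 0.1947 0.1081] cmd [0.4343 0.1979] r 0.0497 phi 137.4 crank mod 1.166 Frad -2.15 Ftan(drag) 8.23 Fz 11.5 M [-1.53  0.64  0.  ] op 0.286 t 24.875
[[255,0.0027,0.0012,0,0],[255,0.0054,0.0026,0,0],[255,0.008,0.0042,0,0]]
start crank 1.2522730912943123 end phi 122.13280444705491 r0 0.049973602183631574
```

View pics/m.png

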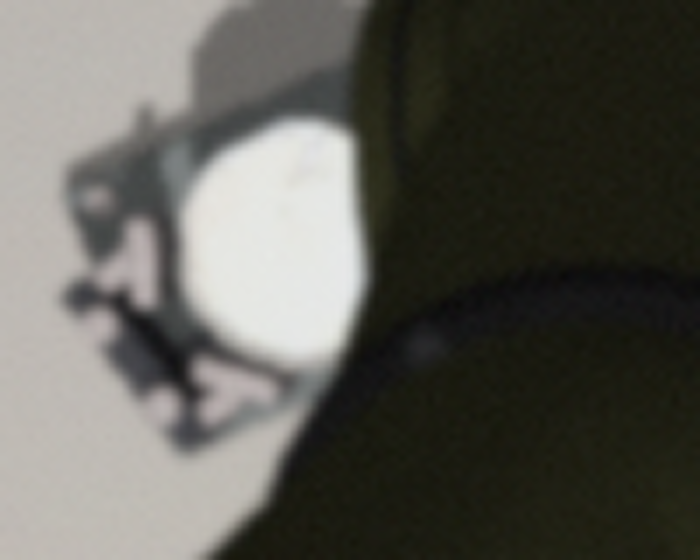

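```bash
python3 -m creep '[[255,0.0027,0.0012,0,0],[255,0.0054,0.0026,0,0],[255,0.008,0.0042,0,0]]';python3 st.py .468 .161 y; python3 wind.py .468 .161 .06 3; python3 - <<'E'
from h import *
p=imaging.snapshot("top"); cv2.imwrite(f"pics/n.png",cv2.resize(p["image"][220:300,160:260],None,fx=7,fy=7,interpolation=cv2.INTER_CUBIC))
E
```

```text
clock: 25.3
tool_pos: [0.4378, 0.2005, 0.1081]
eef_rot: [0.844, 0.537, -0.004, -0.0]
contact_force: [-3.9, -6.3, 13.0]
opening: 0.281
pos [0.4378 0.2005 0.1081] cmd [0.4415 0.2034] r 0.0497 phi 127.4 crank mod 1.34 Frad -2.62 Ftan(drag) 6.94 Fz 13.0 M [-1.32  0.98 -0.02] op 0.281 t 25.3
[[255,0.0025,0.0017,0,0],[255,0.0048,0.0035,0,0],[255,0.0071,0.0055,0,0]]
start crank 1.4333020921380464 end phi 111.76060672923873 r0 0.04998636200047682
```

View pics/n.png

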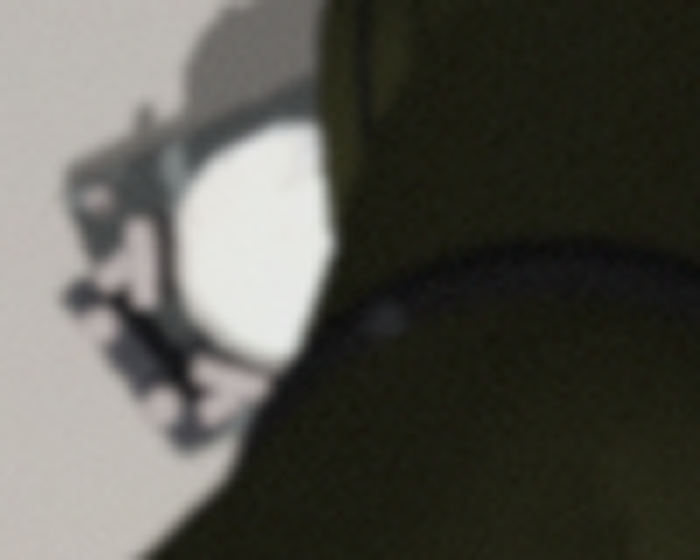

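```bash
python3 -m creep '[[255,0.0025,0.0017,0,0],[255,0.0048,0.0035,0,0],[255,0.0071,0.0055,0,0]]';python3 st.py .468 .161 y; python3 wind.py .468 .161 .06 3
```

```text
clock: 25.72
tool_pos: [0.4452, 0.2052, 0.1081]
eef_rot: [0.843, 0.537, -0.004, -0.001]
contact_force: [-5.2, -5.4, 13.3]
opening: 0.285
pos [0.4452 0.2052 0.1081] cmd [0.4494 0.2075] r 0.0497 phi 117.3 crank mod 1.516 Frad -2.36 Ftan(drag) 7.1 Fz 13.3 M [-1.14  1.24  0.04] op 0.285 t 25.725
[[255,0.0021,0.0022,0,0],[255,0.0041,0.0044,0,0],[255,0.0059,0.0068,0,0]]
start crank 1.613111483462324 end phi 101.45828748954139 r0 0.05004211294541245
```

```bash
python3 -m creep '[[255,0.0021,0.0022,0,0],[255,0.0041,0.0044,0,0],[255,0.0059,0.0068,0,0]]';python3 st.py .468 .161 y; python3 wind.py .468 .161 .06 3
```

```text
clock: 26.1
tool_pos: [0.4534, 0.2085, 0.1081]
eef_rot: [0.843, 0.538, -0.004, -0.001]
contact_force: [-6.8, -3.3, 14.0]
opening: 0.28
pos [0.4534 0.2085 0.1081] cmd [0.4581 0.21  ] r 0.0497 phi 107.1 crank mod 1.695 Frad -1.15 Ftan(drag) 7.46 Fz 14.0 M [-0.71  1.36  0.05] op 0.28 t 26.1
[[255,0.0018,0.0024,0,0],[255,0.0033,0.005,0,0],[255,0.0047,0.0077,0,0]]
start crank 1.793425000913586 end phi 91.12708395042556 r0 0.04994438015199311
```

```bash
python3 -m creep '[[255,0.0018,0.0024,0,0],[255,0.0033,0.005,0,0],[255,0.0047,0.0077,0,0]]';python3 st.py .468 .161 y; python3 wind.py .468 .161 .06 3; python3 - <<'E'
from h import *
p=imaging.snapshot("top"); cv2.imwrite(f"pics/o.png",cv2.resize(p["image"][220:300,160:260],None,fx=7,fy=7,interpolation=cv2.INTER_CUBIC))
p=imaging.snapshot("side"); cv2.imwrite(f"pics/os.png",cv2.resize(p["image"][150:240,140:260],None,fx=6,fy=6,interpolation=cv2.INTER_CUBIC))
E
```

```text
clock: 26.48
tool_pos: [0.4622, 0.2103, 0.1081]
eef_rot: [0.843, 0.538, -0.004, -0.002]
contact_force: [-7.1, -1.1, 14.5]
opening: 0.285
pos [0.4622 0.2103 0.1081] cmd [0.4671 0.211 ] r 0.0497 phi 96.7 crank mod 1.875 Frad -0.29 Ftan(drag) 7.23 Fz 14.5 M [-0.37  1.51  0.01] op 0.285 t 26.475
[[255,0.0013,0.0027,0,0],[255,0.0023,0.0055,0,0],[255,0.0032,0.0084,0,0]]
start crank 1.9742417930044949 end phi 80.76704489852199 r0 0.049972702958672156
```

View pics/o.png

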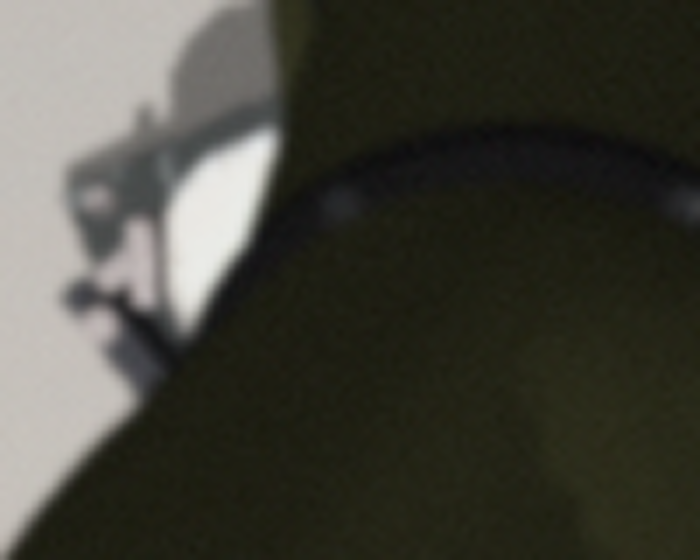

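View pics/os.png

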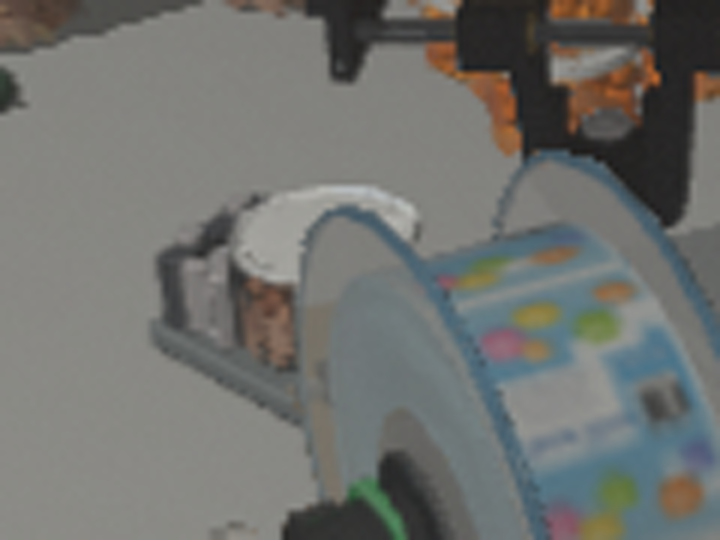

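```bash
python3 -m creep '[[255,0.0013,0.0027,0,0],[255,0.0023,0.0055,0,0],[255,0.0032,0.0084,0,0]]';python3 st.py .468 .161 y; python3 wind.py .468 .161 .06 3
```

```text
clock: 26.95
tool_pos: [0.4711, 0.2106, 0.1081]
eef_rot: [0.843, 0.538, -0.004, -0.002]
contact_force: [-7.6, 0.8, 13.0]
opening: 0.284
pos [0.4711 0.2106 0.1081] cmd [0.476  0.2103] r 0.0497 phi 86.4 crank mod 2.056 Frad 0.3 Ftan(drag) 7.59 Fz 13.0 M [-0.09  1.52  0.04] op 0.284 t 26.95
[[255,0.0008,0.0029,0,0],[255,0.0013,0.0059,0,0],[255,0.0017,0.0088,0,0]]
start crank 2.1543682842023966 end phi 70.44655717438184 r0 0.04996867297296654
```

```bash
python3 -m creep '[[255,0.0008,0.0029,0,0],[255,0.0013,0.0059,0,0],[255,0.0017,0.0088,0,0]]';python3 st.py .468 .161 y; python3 wind.py .468 .161 .06 3
```

```text
clock: 27.32
tool_pos: [0.48, 0.2093, 0.1082]
eef_rot: [0.843, 0.539, -0.003, -0.003]
contact_force: [-7.7, 2.0, 12.9]
opening: 0.282
pos [0.48   0.2093 0.1082] cmd [0.4847 0.2081] r 0.0498 phi 76.0 crank mod 2.237 Frad 0.08 Ftan(drag) 7.95 Fz 12.9 M [ 0.29  1.47 -0.  ] op 0.282 t 27.325
[[255,0.0002,0.003,0,0],[255,0.0002,0.006,0,0],[255,0.0,0.009,0,0]]
start crank 2.3338716904173267 end phi 60.16176959004397 r0 0.050024651137216304
```

```bash
python3 -m creep '[[255,0.0002,0.003,0,0],[255,0.0002,0.006,0,0],[255,0.0,0.009,0,0]]';python3 st.py .468 .161 y; python3 wind.py .468 .161 .06 2;python3 - <<'E'
from h import *
p=imaging.snapshot("side"); cv2.imwrite(f"pics/qs.png",cv2.resize(p["image"][150:240,140:260],None,fx=6,fy=6,interpolation=cv2.INTER_CUBIC))
p=imaging.snapshot("top"); cv2.imwrite(f"pics/q.png",cv2.resize(p["image"][220:300,160:260],None,fx=7,fy=7,interpolation=cv2.INTER_CUBIC))
E
```

```text
clock: 27.7
tool_pos: [0.4882, 0.2065, 0.1082]
eef_rot: [0.842, 0.539, -0.003, -0.003]
contact_force: [-6.4, 3.9, 12.3]
opening: 0.285
pos [0.4882 0.2065 0.1082] cmd [0.4929 0.2044] r 0.0498 phi 66.1 crank mod 2.411 Frad 0.96 Ftan(drag) 7.48 Fz 12.3 M [0.7  1.54 0.03] op 0.285 t 27.7
[[255,-0.0003,0.003,0,0],[255,-0.0009,0.0059,0,0]]
start crank 2.514101917351687 end phi 53.27308501680499 r0 0.0499817840210017
```

View pics/q.png

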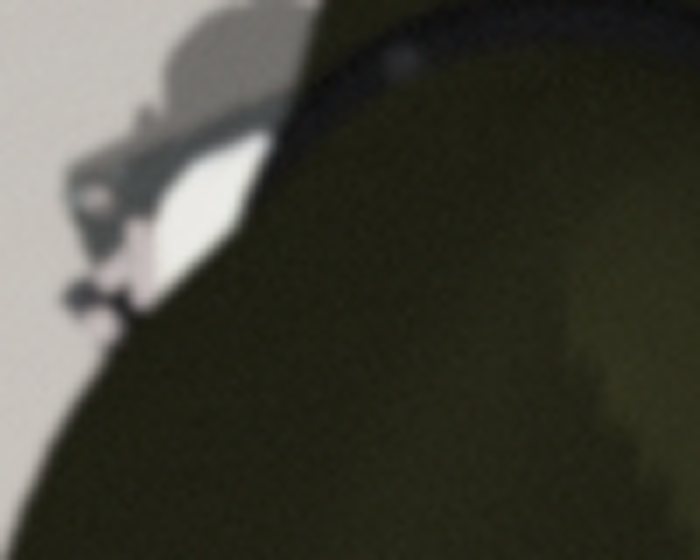

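View pics/qs.png

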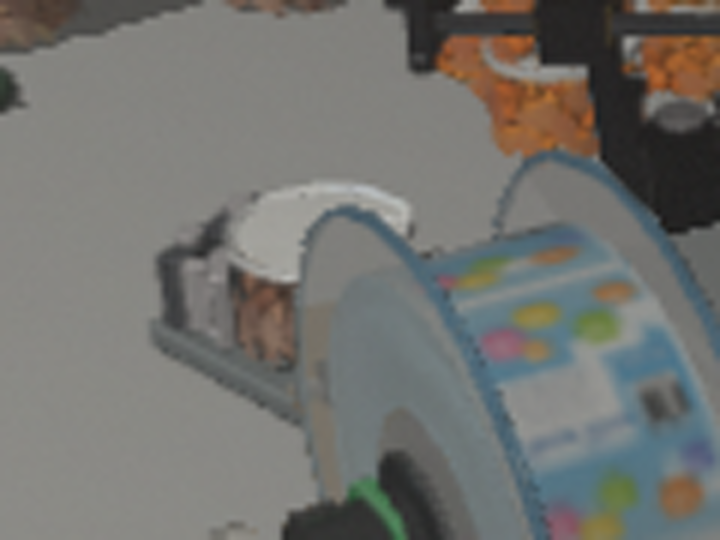

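```bash
python3 -m creep '[[255,-0.0003,0.003,0,0],[255,-0.0009,0.0059,0,0]]';python3 st.py .468 .161 y; python3 wind.py .468 .161 .06 2
```

```text
clock: 28.05
tool_pos: [0.4929, 0.2042, 0.1082]
eef_rot: [0.842, 0.539, -0.003, -0.004]
contact_force: [-7.3, 6.0, 12.4]
opening: 0.283
pos [0.4929 0.2042 0.1082] cmd [0.4978 0.201 ] r 0.0498 phi 60.1 crank mod 2.516 Frad 1.61 Ftan(drag) 9.3 Fz 12.4 M [ 1.09  1.73 -0.  ] op 0.283 t 28.05
[[255,-0.0006,0.0029,0,0],[255,-0.0015,0.0058,0,0]]
start crank 2.633623813060233 end phi 46.42498483330253 r0 0.04994445733164641
```

```bash
python3 -m creep '[[255,-0.0006,0.0029,0,0],[255,-0.0015,0.0058,0,0]]';python3 st.py .468 .161 y; python3 wind.py .468 .161 .05 2
```

```text
clock: 28.3
tool_pos: [0.4973, 0.2014, 0.1082]
eef_rot: [0.842, 0.54, -0.003, -0.004]
contact_force: [-8.0, 7.1, 12.3]
opening: 0.284
pos [0.4973 0.2014 0.1082] cmd [0.5025 0.1972] r 0.0499 phi 54.0 crank mod 2.621 Frad 1.02 Ftan(drag) 10.66 Fz 12.3 M [1.4  1.68 0.03] op 0.284 t 28.3
[[255,-0.0009,0.0023,0,0],[255,-0.0018,0.0046,0,0]]
start crank 2.753552276013988 end phi 40.699505652822964 r0 0.05001516600695327
```

```bash
python3 -m creep '[[255,-0.0009,0.0023,0,0],[255,-0.0018,0.0046,0,0]]';python3 st.py .468 .161 y; python3 wind.py .468 .161 .05 2
```

```text
clock: 28.55
tool_pos: [0.5006, 0.1987, 0.1082]
eef_rot: [0.842, 0.54, -0.002, -0.005]
contact_force: [-8.9, 8.0, 11.7]
opening: 0.282
pos [0.5006 0.1987 0.1082] cmd [0.5059 0.1937] r 0.0499 phi 49.2 crank mod 2.706 Frad 0.22 Ftan(drag) 11.93 Fz 11.7 M [1.71 1.75 0.07] op 0.282 t 28.55
[[255,-0.0011,0.0022,0,0],[255,-0.0023,0.0044,0,0]]
start crank 2.8523491146365405 end phi 35.03886377051562 r0 0.050021261371008846
```

```bash
python3 -m creep '[[255,-0.0011,0.0022,0,0],[255,-0.0023,0.0044,0,0]]';python3 st.py .468 .161 y;python3 -m creep '[[255,0,0,0,0],[255,0,0,0,0]]';python3 st.py .468 .161; python3 wind.py .468 .161 .05 2
```

```text
clock: 28.8
tool_pos: [0.5038, 0.1958, 0.1082]
eef_rot: [0.841, 0.54, -0.002, -0.005]
contact_force: [-8.0, 10.8, 11.7]
opening: 0.285
pos [0.5038 0.1958 0.1082] cmd [0.5089 0.1897] r 0.0499 phi 44.2 crank mod 2.792 Frad 1.79 Ftan(drag) 13.36 Fz 11.7 M [2.07 1.75 0.01] op 0.285 t 28.8
clock: 29.05
tool_pos: [0.504, 0.1956, 0.1082]
eef_rot: [0.842, 0.54, -0.002, -0.005]
contact_force: [-6.9, 10.4, 11.1]
opening: 0.284
pos [0.504  0.1956 0.1082] cmd [0.5089 0.1897] r 0.0499 phi 43.8 crank mod 2.799 Frad 2.2 Ftan(drag) 12.3 Fz 11.1 M [1.84 1.55 0.04] op 0.284 t 29.05
[[255,-0.0013,0.0021,0,0],[255,-0.0027,0.0042,0,0]]
start crank 2.9516831274645496 end phi 29.34744407337232 r0 0.04997961444346008
```

```bash
python3 -m creep '[[255,0.0008,-0.0017,0,0],[255,0.0017,-0.0035,0,0],[255,0.0025,-0.0052,0,0],[255,0.0033,-0.0069,0,0],[255,0.0033,-0.0069,0,0],[255,0.0033,-0.0069,0,0]]';python3 st.py .468 .161
```

```text
clock: 29.8
tool_pos: [0.5034, 0.1962, 0.1083]
eef_rot: [0.843, 0.538, -0.0, -0.0]
contact_force: [1.4, 0.1, 6.5]
opening: 0.282
pos [0.5034 0.1962 0.1083] cmd [0.5089 0.1897] r 0.0499 phi 44.9 crank mod 2.781 Frad 1.07 Ftan(drag) -0.89 Fz 6.5 M [-0.07  0.15  0.02] op 0.282 t 29.8
```

Force relieved with the crank at about the same angle; now let go and rise.

```bash
python3 -m creep '[[145,0,0,0,0],[145,0,0,0,0],[145,0,0,0,0],[145,0,0,0,0]]';python3 st.py .468 .161; python3 -m creep '[[145,0,0,-0.01,0],[145,0,0,-0.03,0],[145,0,0,-0.06,0],[145,0,0,-0.1,0],[145,0,0,-0.14,0],[145,0,0,-0.14,0]]'; python3 go.py .45 -.05 .3 -25; python3 - <<'E'
from h import *
p=imaging.snapshot("top"); cv2.imwrite(f"pics/r.png",p["image"])
E
```

```text
clock: 30.3
tool_pos: [0.5036, 0.1956, 0.1078]
eef_rot: [0.843, 0.538, -0.0, -0.0]
contact_force: [1.0, -0.1, -0.7]
opening: 0.433
pos [0.5036 0.1956 0.1078] cmd [0.5089 0.1897] r 0.0496 phi 44.2 crank mod 2.793 Frad 0.64 Ftan(drag) -0.81 Fz -0.7 M [-0.11  0.08  0.01] op 0.433 t 30.3
clock: 31.05
tool_pos: [0.5058, 0.196, 0.2515]
eef_rot: [0.843, 0.537, 0.004, 0.001]
contact_force: [0.2, 0.4, -0.9]
opening: 0.43
pos [0.5058 0.196  0.2515] yang -24.98 F [ 0.2  0.4 -0.9] op 0.43 t 31.05
shift [-0.2463  0.0535 -0.0496] dist 0.257 yaw 0.02
```

View pics/r.png

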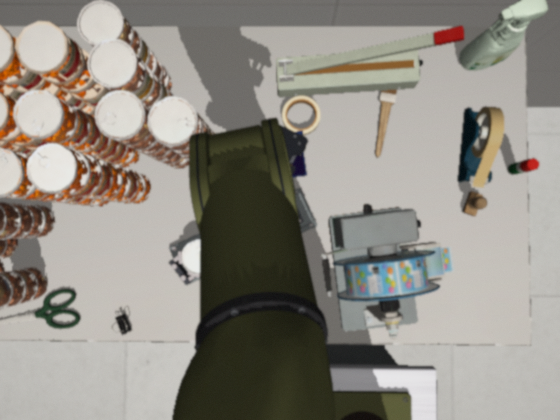

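```bash
python3 -m creep '[[145,0,0,-0.03,0],[145,-0.03,0.006,-0.05,0],[145,-0.07,0.015,-0.05,0],[145,-0.115,0.025,-0.05,0],[145,-0.16,0.035,-0.05,0],[145,-0.205,0.045,-0.05,0],[145,-0.246,0.0535,-0.05,0],[145,-0.246,0.0535,-0.05,0]]'; python3 - <<'E'
from h import *
p=imaging.snapshot("top"); cv2.imwrite("pics/s.png",cv2.resize(p["image"][160:300,140:340],None,fx=4,fy=4,interpolation=cv2.INTER_CUBIC))
s=imaging.snapshot("side"); cv2.imwrite("pics/ss.png",cv2.resize(s["image"][100:300,110:390],None,fx=2.8,fy=2.8))
for n in["can","tally_counter","seal_pad","tape_roll"]: print(n,[(x["score"],x["location"],atz(p,*x["location"],.012 if n=="can" else 0).round(4)) for x in imaging.place_of(p,n)][:1])
E
```

```text
clock: 32.1
tool_pos: [0.4467, -0.0533, 0.2974]
eef_rot: [0.845, 0.535, -0.001, -0.0]
contact_force: [0.1, 0.9, 0.4]
opening: 0.436
can [(0.58, [254.9, 203.3], array([0.3845, 0.3357, 0.012 ]))]
tally_counter [(0.72, [191.6, 215.7], array([0.5206, 0.3131, 0.    ]))]
seal_pad [(0.82, [279.4, 282.5], array([0.3327, 0.1668, 0.    ]))]
tape_roll [(0.92, [118.7, 302.9], array([0.6811, 0.1248, 0.    ]))]
```

View pics/s.png

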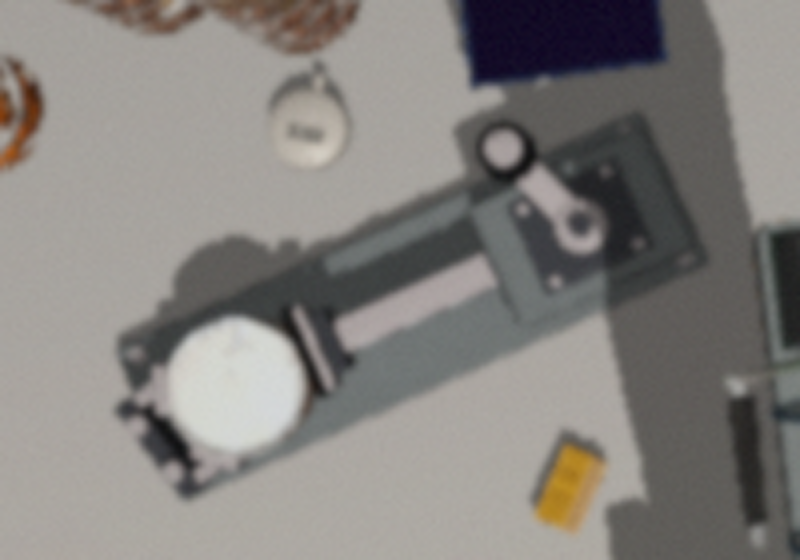

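View pics/ss.png

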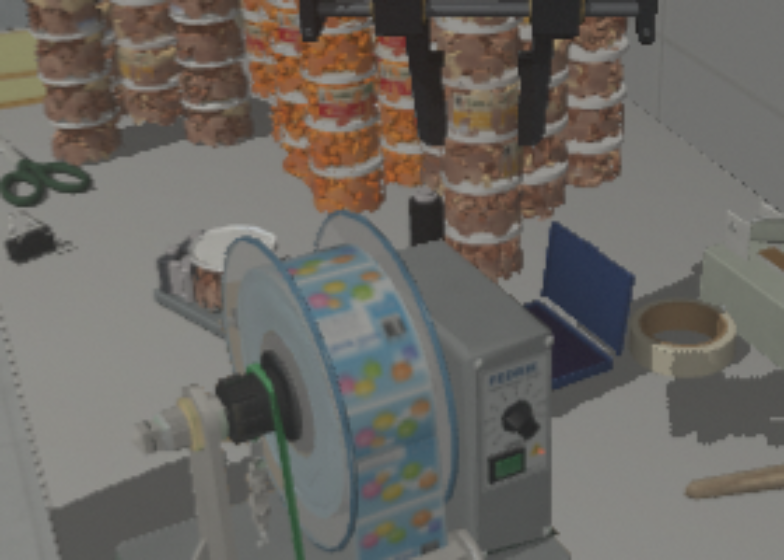

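```bash
python3 - <<'E'
from plant import r
print(r.finish_job())
E
```

```text
the job is handed in; nothing more can be done
None
```

The job is done and handed in at about 32 s of the 72 s allowed. The hand-in gives no verdict, so what follows rests on my own readings.

- **Can:** I set it upright on the load spot and let it go.
- **Winding:** I gripped the sleeve at about 35 N and wound the crank clockwise from about 0.46 to 9.08 rad without letting go. The drag at the sleeve stayed near 7.5 N until hard contact at about 8.7 rad.
- **Clamping:** I stopped at 13.4 N of drag, about 0.37 rad past contact. Both point to roughly 36–37 N on the can. I then took the load off the hand, opened the fingers and lifted clear.

**Last checks:**
- The final pictures show the can upright in the V with the jaw against it. The crank held its angle after release, and the robot touches nothing.
- The bystanders' found positions differ from the start by 4–6 mm, under the 20 mm limit, and I saw no contact with them.
- The jaw force was worked out from the drag and the crank angle, not measured directly.
- The camera fixes of the clamp disagreed by about 5 mm along its length. I settled on the housing bolts and the hub, and the winding circle confirmed that to about 2 mm.

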